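Open the fittings case and lay out the tube union

ROBOT

A 6-joint arm with a two-finger parallel gripper is mounted at the origin on a cart in front of the work surface, level with it; the furniture and walls round the work are solid. World frame = base frame: x ahead of the robot, y to its left, z up, the work surface at z = 0. Lengths are in m, angles in rad, forces in N, time in s.
With the tool pointing down it reaches from about 0.375 to 0.9 m from the base axis. Payload 3.1 kg.
Tool frame: the origin (TCP) lies at the very end of the fingers, on their centre line; the grasp point (between the pads) lies 19 mm behind it; z points along the fingers, y is the direction in which the jaws open and shut (so a half turn about z gives the same grasp; the last joint's range is limited). The gripper opens to 85 mm and grips with 20 to 120 N. Pads are 22 mm wide; open, the fingers measure 114 mm over their backs; the gripper's body (76 mm by 85 mm) begins 54 mm behind the grasp point. The pads swing forward as they close: fully open they stand 13 mm farther back than shut.
Start: joints at [-1.317, 0.527, 1.433, -0, 1.181, -0.178], TCP at [0.262, -0.568, 0.231] pointing down, gripper open.
Joint ranges: [-3.08, 3.08], [-0.75, 2.2], [0.22, 2.44], [-1.43, 4.57], [0, 2.65], [-2.85, 2.85]. Speed limits (rad/s): [2.79, 2.79, 3.14, 3.14, 3.14, 3.14].

INTERFACE

Orientations are given as [roll, pitch, yaw] about the fixed x, y, z axes, in that order (R = Rz(yaw) Ry(pitch) Rx(roll)).
In Python, from plant import manip gives the robot as it stands. The module is installed in compiled form; this text tells all that it offers.
- The arm moves only by the shell command python3 -m inch 'ROWS' [OPENING]. ROWS is JSON, a list of rows, each a list of 6 numbers: the shift along the tool's x, y, z scaled (see below), then the turn, a rotation vector about the tool's x, y, z scaled (see below). A call has 1 to 5 rows; each row shifts and turns the pose as measured when the row begins, along the tool's axes as they then stand; what a row does not reach is not made up. The controller multiplies each number of a shift by 150 mm and each number of a turn by 5 degrees. A row lasts 1/10 s, in which the tool goes at most 50 mm and 8.59 degrees, less where a joint would pass 70% of its speed; a pose out of reach is approached as far as the arm can. A call with a number of a shift or a turn outside -1 to 1 is refused whole. A call with a gripper value outside its range is refused whole. OPENING is the opening, from -1 (shut) to 1 (fully open), set as the call begins (- or left out, the last holds). The fingers move at their own pace and stop on an object; the grip force is fixed at half the most. Time passes only in rows, so rows that do not move let the fingers close. It gives the time, the measured TCP pose, the force and the opening at its end, in the units of the state.
- manip.state(): the state, without advancing time (a new reading comes with each control period).
- manip.camera(name): name is "scene" or "top" or "wrist"; returns a dict with "color" (400x640x3 uint8, red, green, blue), "vfov" (degrees; the focal length in pixels is half the picture's height over the tangent of half this angle, whatever the lens; pixels are square), "cx", "cy" (the principal point, pixels), "T" (4x4, takes a point from camera to world coordinates); the wrist camera has in their place "hand_eye" (4x4, takes a point from camera to tool coordinates, whose origin is the TCP and whose axes are the flange's). Camera axes: x right, y up, looking along -z (the intrinsics and any distortion apply to the point x, -y, -z); pixel columns grow to the right and rows downward; lengths in m; the calibration is good to about 2 mm. A picture is of the moment at which its call begins: read the wrist's pose just before it. There is no depth.
- manip.job_done(): hands the job in, once; it reports no verdict.
The state is a dict: "t": time; "joint_pos": joint angles; "dq": joint speeds; "joint_efforts": joint torques, N m; "tool_pos": TCP position; "orientation": TCP orientation; "force": force on the tool from outside, world axes, zero at the start; "ft_torque": the same for the moment, N m; "gripper_width": opening from 0.0 (shut) to 1.0 (fully open).
Only numpy, scipy, OpenCV 4.12 (cv2) and the standard library are available. Lean on these libraries where they do the work, as an engineer would, in place of code of your own. Each camera call takes 0.05 s, during which the arm holds its last target.

TASK

Take the white tube union out of the closed fittings case for the technician: slide the catch on the case's front all the way to the side to free the lid, lift the lid by the lip at the front and push it over backwards until it stays open by itself. Then pick the union out of its pocket and lay it in the shallow metal dish, lowering it in rather than dropping it. Leave the rubber stoppers in their pockets and the lid open, and do not shove or tip the case or knock over the vial or bottle beside it.

Things in the scene. Friction and masses are not known exactly. Their poses are not given: they have to be found in the camera images.
- case: Slate-blue clamshell case standing loose on rubber feet, 130 (own x) x 210 (own y) mm, 59 mm high shut, 0.8 kg without the lid. Origin: centre of the underside; +x to the hinge at the back, -x to the front with lip and catch, z up. Base walls 38 mm high. It slides or turns at 3.5 to 7 N of sideways push; with the lid at its stop 2 to 3 N of backward push high on the lid tips it over
- insert (a point): Point on the case: middle of the row of pockets, on the face of the grey foam insert, 32 mm above the desk. Pockets at 0 and 62 mm either side of it along the case's y; each 44 (x) x 25 (y) mm, floor 16 mm above the desk. A finger trough 36 mm wide in x, floor 20 mm above the desk, runs in y through all pockets, to 97 mm either side
- lip_front (a point): Point on the case: middle of the lower front edge of the lid's finger lip while the lid is shut (it stays with the case when the lid swings), 38 mm above the desk, 18 mm in front of the case's front face. The lip is 70 mm wide in y, 5 mm thick, sticks out 18 mm and has free space under it
- hinge_line (a point): Point on the case: middle of the lid's hinge line (along the case's y), 38 mm above the desk, 66 mm behind the case's centre
- lid (a joint): Lid angle, rad: 0 shut, grows as the front edge swings up and back; stop at 1.92 (leaning back). The lid is a shell 130 x 210 x 20 mm, about 0.2 kg, free on its hinge: let go below about 1.35 rad it falls shut, beyond that it falls back to its stop and stays. Lifting it at the lip takes 1 to 2 N. The catch locks it
- catch (a joint): Slide of the catch, m: 0 (to 0.002) locked, 0.014 at the end of its travel; moves towards the case's +y. The lid is free from 0.010 on. It takes 2 to 3 N and stays where it is left
- catch_knob (a point): Centre of the black thumb knob of the catch, on the left part of the case's front, moving with the catch, 24 mm above the desk. The knob sticks out from 9 to 26 mm in front of the front face, is 11 mm wide in the case's y and 15 mm high; the steel bolt and keeper to its right (-y) stick out 10 mm from the face
- union: White tube union (fitting with two hexagons), 12 g, lying in one of the three pockets, long axis (own y) 38 mm along the case's x, 18 mm across the hexagons (own x), 15 mm high. Origin: centre of its underside
- stopper_1: Red-brown rubber stopper, 22 mm across, 20 mm high, standing in one of the three pockets. Origin: centre of its underside
- stopper_2: Another stopper like it, in the third pocket
- dish: Shallow round aluminium dish standing loose on the desk to the left of the case, 118 mm across the rim, flat floor 85 mm across and 3 mm thick, 16 mm high, 90 g. Origin: centre of its underside
- vial: Bystander: glass vial with red screw cap, 28 mm across, 58 mm high, standing behind and to the right of the case. Origin: centre of its underside
- bottle: Bystander: small white bottle with red cap, 48 mm across, 124 mm high, standing to the right of the case. Origin: centre of its underside

How it is judged:
By the outcome, as a careful person would: the job done as asked, in the order asked, and still so for the second after the job is handed in, with the robot touching nothing.
It also fails if it takes over 72 s, if anything falls off the work surface, if the arm or the gripper's body presses on something with over 40 N, if the wrist force passes 120 N, or if a joint passes its speed limit or range.

## Working session

There is one attempt and no reset: what is moved stays moved. The work goes in short steps, Python scripts to look and compute and a shell command to move; the robot and the scene stay as the last step left them, time stands still between calls to the robot, and variables do not carry over. Pictures are saved under pics/ and viewed, and the job is handed in when it is done.

```bash
mkdir -p pics
cat > h.py <<'E'
import numpy as np, cv2, json
from plant import manip
from scipy.spatial.transform import Rotation as R
def cam(n,fn=None):
    s=manip.state(); c=manip.camera(n)
    if fn: cv2.imwrite('pics/'+fn,c['color'][:,:,::-1])
    return s,c
def K(c):
    f=200/np.tan(np.radians(c['vfov'])/2); return f,c['cx'],c['cy']
def camT(s,c):
    if 'T' in c: return np.array(c['T'])
    T=np.eye(4);T[:3,:3]=R.from_euler('xyz',s['orientation']).as_matrix();T[:3,3]=s['tool_pos']
    return T@np.array(c['hand_eye'])
def pix2w(c,T,u,v,z):
    f,cx,cy=K(c); d=T[:3,:3]@np.array([(u-cx)/f,-(v-cy)/f,-1]); o=T[:3,3]
    return o+d*(z-o[2])/d[2]
def w2pix(c,T,p):
    f,cx,cy=K(c); q=np.linalg.inv(T)@np.append(p,1)
    return cx+f*q[0]/-q[2], cy-f*q[1]/-q[2]
E
python3 - <<'E'
from h import *
for n in ['scene','top','wrist']:
    s,c=cam(n,n+'0.png'); print(n,{k:v for k,v in c.items() if k!='color'})
print(s)
E
```

```text
scene {'vfov': 54.25319052187586, 'cx': 319.8460148633238, 'cy': 204.30491723577381, 'T': array([[-0.84746255,  0.25268205, -0.46686079,  0.13887073],
       [-0.53077856, -0.41826721,  0.73710696,  0.60659785],
       [-0.00901886,  0.87247024,  0.48858401,  0.51246097],
       [ 0.        ,  0.        ,  0.        ,  1.        ]])}
top {'vfov': 45.11077388293135, 'cx': 329.00739505317785, 'cy': 200.23227404309918, 'T': array([[-1.54915164e-02,  9.85947767e-01, -1.66334042e-01,
         3.38838950e-01],
       [-9.99879682e-01, -1.54082776e-02,  1.79094799e-03,
        -1.00961577e-01],
       [-7.97139930e-04,  1.66341774e-01,  9.86067837e-01,
         1.49723743e+00],
       [ 0.00000000e+00,  0.00000000e+00,  0.00000000e+00,
         1.00000000e+00]])}
wrist {'vfov': 66.96955240012304, 'cx': 313.5974130065358, 'cy': 198.124974543555, 'hand_eye': array([[-1.64214646e-04,  9.64276416e-01,  2.64898029e-01,
         6.71912784e-02],
       [ 9.99999976e-01,  1.20834335e-04,  1.80057750e-04,
         2.99286960e-04],
       [ 1.41616665e-04,  2.64898053e-01, -9.64276414e-01,
        -1.43448521e-01],
       [ 0.00000000e+00,  0.00000000e+00,  0.00000000e+00,
         1.00000000e+00]])}
{'t': 0.1, 'joint_pos': array([-1.31749836e+00,  5.28406767e-01,  1.43380015e+00, -2.09032723e-05,
        1.18139990e+00, -1.78492063e-01]), 'dq': array([-0.00102728, -0.00134764, -0.00311578, -0.00073579, -0.00059622,
       -0.00245987]), 'joint_efforts': array([-5.09862602e-04, -4.43304598e+01, -1.78586465e+01, -3.12680950e-04,
        3.87610809e-03,  8.32542781e-06]), 'tool_pos': array([ 0.26141888, -0.56697591,  0.23040259]), 'orientation': array([-3.13960706e+00, -3.38590341e-04,  4.31797647e-01]), 'force': array([0.45261674, 0.18944728, 0.46978928]), 'ft_torque': array([-0.0260672 , -0.03870456, -0.00586459]), 'gripper_width': 1.004266990105132}
```

View pics/scene0.png

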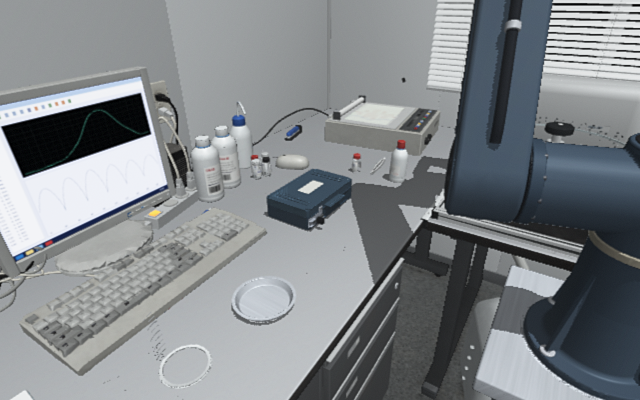

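View pics/top0.png

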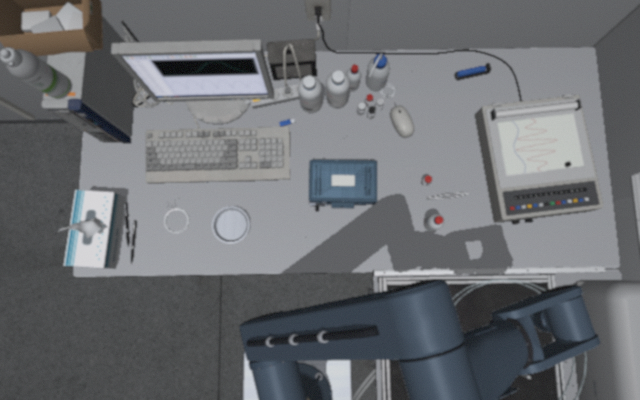

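Run:
```python
import cv2
a=cv2.imread('pics/top0.png'); cv2.imwrite('pics/topc.png',cv2.resize(a[110:310,190:430],None,fx=3.3,fy=3,interpolation=cv2.INTER_CUBIC)[:, :800])
```

```text
(no output)
```

View pics/topc.png

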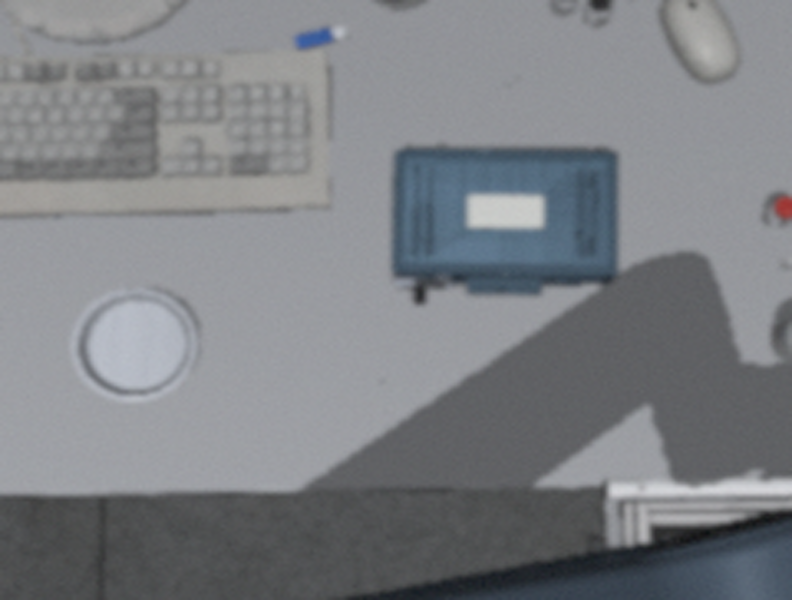

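Run:
```python
from h import *
s,c=cam('top');T=camT(s,c)
def P(n,x,y,z): print(n,pix2w(c,T,190+(x+.5)/3.3-.5,110+(y+.5)/3-.5,z).round(4))
P('TL',396,149,.055);P('TR',616,149,.055);P('BR',616,276,.055);P('BL',394,276,.055)
P('lipL',469,293,.040);P('lipR',541,293,.040);P('knob',419,292,.024);P('knobfront',419,303,.028)
P('dish',136,344,.016);P('vial cap',784,208,.058)
print(pix2w(c,T,438,221,.124),pix2w(c,T,427,180,.058))
s2,c2=cam('scene');T2=camT(s2,c2)
for uv,z in [((320,224),.024),((264,299),.016)]: print(pix2w(c2,T2,*uv,z))
im=cv2.imread('pics/scene0.png'); cv2.imwrite('pics/sc.png',cv2.resize(im[160:240,250:370],None,fx=6,fy=6,interpolation=cv2.INTER_CUBIC))
```

```text
TL [ 0.7109 -0.0459  0.055 ]
TR [ 0.7076 -0.2513  0.055 ]
BR [ 0.5755 -0.2471  0.055 ]
BL [ 0.5787 -0.0429  0.055 ]
lipL [ 0.5625 -0.1117  0.04  ]
lipR [ 0.5614 -0.1785  0.04  ]
knob [ 0.5667 -0.065   0.024 ]
knobfront [ 0.5547 -0.0649  0.028 ]
dish [0.5178 0.2011 0.016 ]
vial cap [ 0.6427 -0.4045  0.058 ]
[ 0.50513959 -0.41536929  0.124     ] [ 0.63956124 -0.40360965  0.058     ]
[ 0.55503972 -0.05025615  0.024     ]
[0.5130673  0.20901801 0.016     ]
```

View pics/sc.png

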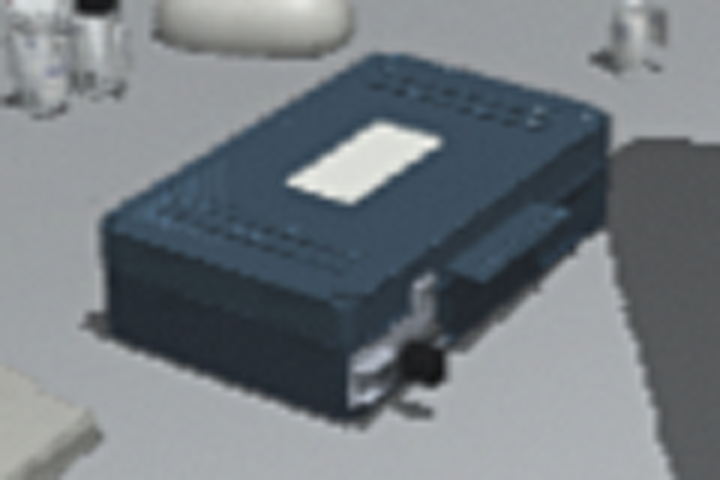

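```bash
python3 -m inch '[[0.1,-0.3,0,0,0,0.99],[0.1,-0.3,0,0,0,0.99],[0.1,-0.3,0,0,0,0.99],[0.1,-0.3,0,0,0,0.99],[0.1,-0.3,0,0,0,0.99]]' -1
```

```text
t: 0.75
tool_pos: [0.2767, -0.3329, 0.2285]
orientation: [3.136, -0.001, -0.025]
force: [1.2, -0.2, -0.2]
gripper_width: 0.145
```

```bash
python3 -m inch '[[0.25,-0.3,0,0,0,0],[0.25,-0.3,0,0,0,0],[0.25,-0.3,0,0,0,0],[0.25,-0.3,0,0,0,0],[0.25,-0.3,0.1,0,0,0]]' -1
python3 - <<'E'
from h import *
s,c=cam('wrist','w1.png'); print(s['tool_pos'],s['orientation'],s['joint_pos'])
E
```

```text
t: 1.25
tool_pos: [0.4401, -0.1441, 0.2176]
orientation: [3.134, -0.005, -0.033]
force: [-0.2, -2.1, -0.2]
gripper_width: 0.001
[ 0.44005607 -0.14414051  0.21763353] [ 3.13421098 -0.00520011 -0.03306119] [-0.55609764  0.32873566  1.84612961 -0.00464017  0.95854033  1.05043031]
```

View pics/w1.png

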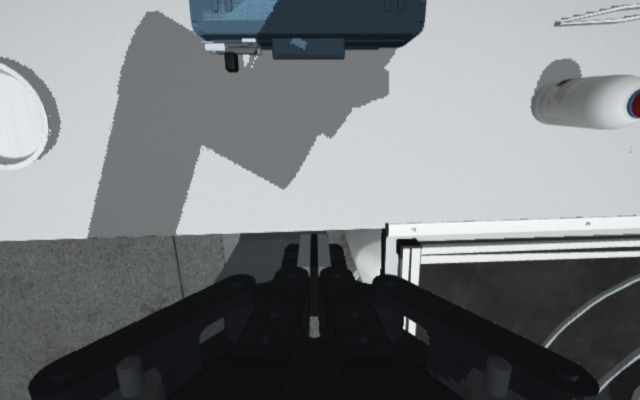

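Run:
```python
from h import *
a=cv2.imread('pics/w1.png'); cv2.imwrite('pics/w1c.png',cv2.resize(a[0:100,180:440],None,fx=3,fy=3,interpolation=cv2.INTER_CUBIC))
```

```text
(no output)
```

View pics/w1c.png

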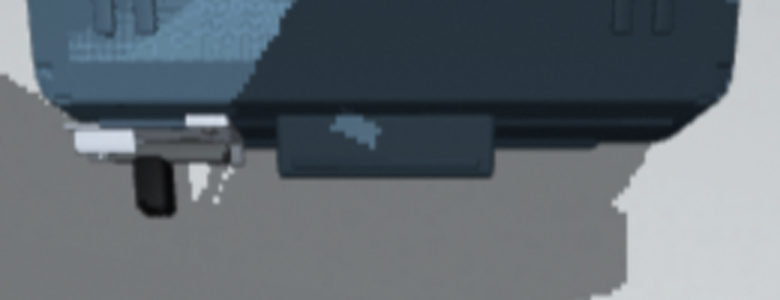

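Run:
```python
from h import *
c=manip.camera('wrist')
s=dict(tool_pos=[0.44005607,-0.14414051,0.21763353],orientation=[ 3.13421098,-0.00520011,-0.03306119]);T=camT(s,c)
def P(n,x,y,z): print(n,pix2w(c,T,180+(x+.5)/3-.5,(y+.5)/3-.5,z).round(4))
P('lipL',279,176,.038);P('lipR',493,176,.038)
P('knobtopbackL',135,160,.0315);P('knobfrontL',140,207,.0315);P('knobfrontR',173,205,.0315);P('knobR mid',172,165,.0315);P('knobbot',160,215,.0165)
P('lidL',40,80,.05);P('lidR',735,75,.05)
print(pix2w(c,T,300,236,0))
```

```text
lipL [ 0.5634 -0.1094  0.038 ]
lipR [ 0.5611 -0.1796  0.038 ]
knobtopbackL [ 0.5709 -0.0611  0.0315]
knobfrontL [ 0.5564 -0.0612  0.0315]
knobfrontR [ 0.5567 -0.0724  0.0315]
knobR mid [ 0.569  -0.0732  0.0315]
knobbot [ 0.5558 -0.0641  0.0165]
lidL [ 0.5908 -0.0391  0.05  ]
lidR [ 0.5854 -0.2533  0.05  ]
[ 0.35967331 -0.12574444  0.        ]
```

```bash
python3 -m inch '[[0.23,-0.11,0.2,0,0,0],[0.23,-0.11,0.2,0,0,0],[0.24,-0.12,0.2,0,0,0],[0,0,0.2,0,0,0]]' -1
```

```text
t: 1.75
tool_pos: [0.5524, -0.0948, 0.0989]
orientation: [3.131, -0.015, -0.023]
force: [-0.5, -0.9, 0.1]
gripper_width: 0.004
```

```bash
python3 -m inch '[[-0.03,0.01,0.2,0.12,-0.17,0],[0,0,0.2,0,0,0],[0,0,0.1,0,0,0],[0,0,0,0,0,0]]' -1
python3 - <<'E'
from h import *
s,c=cam('wrist','w2.png')
s,c=cam('scene','s2.png'); a=cv2.imread('pics/s2.png'); cv2.imwrite('pics/s2c.png',cv2.resize(a[140:240,240:380],None,fx=5,fy=5,interpolation=cv2.INTER_CUBIC))
E
```

```text
t: 2.15
tool_pos: [0.5464, -0.0981, 0.0167]
orientation: [-3.14, 0.007, -0.022]
force: [-1.1, 0.2, -0.0]
gripper_width: -0.002
```

View pics/w2.png

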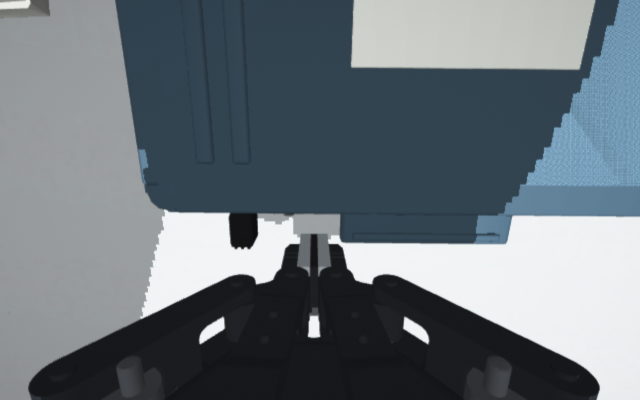

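View pics/s2c.png

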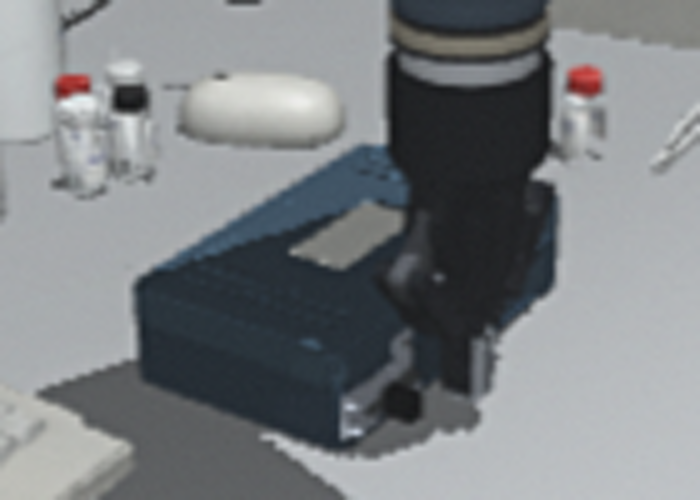

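```bash
python3 -m inch '[[0.0,-0.045,0,0,0,0],[0.035,-0.01,0,0,0,0],[0,0,0,0,0,0]]' -1;python3 -m inch '[[0.0,-0.035,0,0,0,0],[0,-0.035,0,0,0,0]]' -1
```

```text
t: 2.55
tool_pos: [0.5554, -0.091, 0.0221]
orientation: [3.14, -0.002, -0.023]
force: [-0.1, -0.1, 0.8]
gripper_width: 0.002
t: 2.75
tool_pos: [0.5569, -0.0807, 0.0236]
orientation: [3.138, -0.005, -0.023]
force: [0.1, -2.0, -0.2]
gripper_width: 0.0
```

```bash
python3 -m inch '[[-0.02,-0.03,0.025,0,0,0],[0,-0.03,0.01,0,0,0],[0,0,0,0,0,0]]' -1;python3 - <<'E'
from h import *
s,c=cam('wrist','w3.png')
E
```

```text
t: 3.05
tool_pos: [0.5556, -0.0711, 0.0193]
orientation: [3.136, -0.01, -0.021]
force: [1.3, -0.8, 0.8]
gripper_width: 0.001
```

View pics/w3.png

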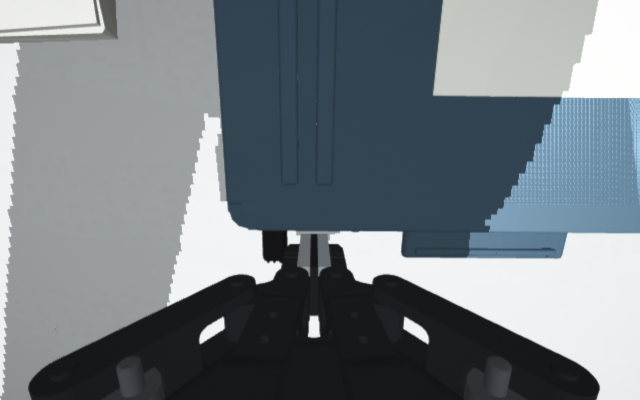

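```bash
python3 -m inch '[[0,-0.02,0,0,0,0],[0,0,0,0,0,0]]' -1;python3 -m inch '[[0,-0.02,0,0,0,0],[0,0,0,0,0,0]]' -1
```

```text
t: 3.3
tool_pos: [0.5558, -0.0691, 0.0191]
orientation: [3.135, -0.01, -0.02]
force: [0.1, -1.2, 1.6]
gripper_width: -0.005
t: 3.5
tool_pos: [0.5566, -0.0675, 0.0191]
orientation: [3.133, -0.011, -0.02]
force: [-1.4, -0.6, 0.9]
gripper_width: 0.0
```

```bash
python3 -m inch '[[0,-0.02,0,0,0,0],[0,-0.01,0,0,0,0]]' -1;python3 - <<'E'
from h import *
s,c=cam('wrist','w4.png'); print(s['tool_pos'],s['orientation'])
a=cv2.imread('pics/w4.png'); cv2.imwrite('pics/w4c.png',cv2.resize(a[180:300,200:440],None,fx=3.3,fy=3.3,interpolation=cv2.INTER_CUBIC))
E
```

```text
t: 3.7
tool_pos: [0.5576, -0.0649, 0.0191]
orientation: [3.13, -0.013, -0.02]
force: [-0.9, -6.0, 1.4]
gripper_width: 0.001
[ 0.55760876 -0.06494355  0.01907144] [ 3.13003898 -0.01323061 -0.01987199]
```

View pics/w4c.png

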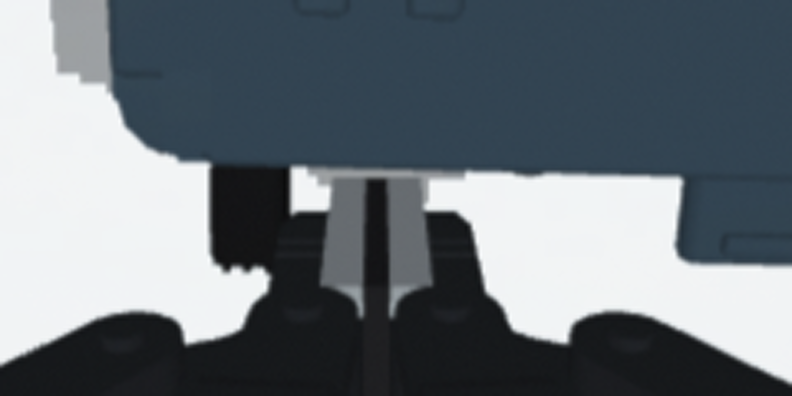

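Run:
```python
from h import *
c=manip.camera('wrist')
s=dict(tool_pos=[ 0.55760876,-0.06494355,0.01907144],orientation=[ 3.13003898,-0.01323061,-0.01987199]);T=camT(s,c)
def P(n,x,y,z): print(n,pix2w(c,T,200+(x+.5)/3.3-.5,180+(y+.5)/3.3-.5,z).round(4))
P('lipL',680,258,.040);P('knobL',212,255,.0315);P('knobL',212,200,.0315)
print(manip.state()['force'])
```

```text
lipL [ 0.5624 -0.1061  0.04  ]
knobL [ 0.5604 -0.0415  0.0315]
knobL [ 0.5689 -0.042   0.0315]
[-0.27700283 -6.72406668  0.28662037]
```

```bash
python3 -m inch '[[0,0.04,0,0,0,0],[-0.25,0,0,0.1,-0.15,0],[-0.25,0.25,-0.05,0,0,0],[-0.05,0.25,-0.05,0,0,0],[0,0,0,0,0,0]]' -1;python3 - <<'E'
from h import *
s,c=cam('wrist','w5.png'); print(s['tool_pos'],s['orientation'],s['joint_pos'])
cam('top','t5.png')
a=cv2.imread('pics/w5.png'); cv2.imwrite('pics/w5c.png',cv2.resize(a[50:270,200:460],None,fx=2.7,fy=2.7,interpolation=cv2.INTER_CUBIC))
E
```

```text
t: 4.3
tool_pos: [0.4711, -0.1413, 0.0326]
orientation: [-3.138, 0.003, -0.018]
force: [0.5, -0.0, 0.3]
gripper_width: 0.002
[ 0.47112348 -0.14129718  0.03256193] [-3.13782897e+00  2.83421706e-03 -1.84762392e-02] [-0.52021525  0.69902554  1.90655868  0.00376495  0.54030659  1.06582985]
```

View pics/w5.png

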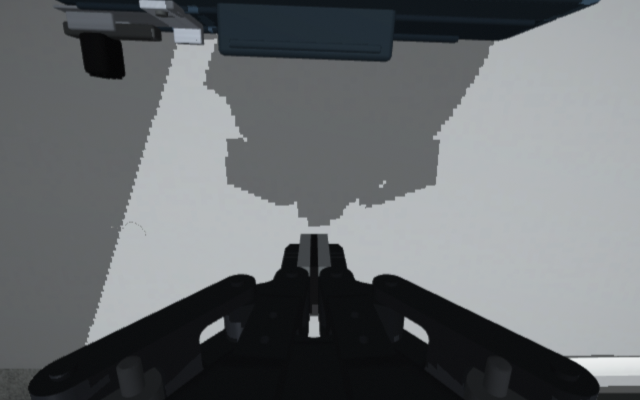

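Run:
```python
import numpy as np
from scipy.optimize import least_squares
D=[(.52840677,1.43380015,np.hypot(.26141888,.56697591),.23040259),(.32873566,1.84612961,np.hypot(.44005607,.14414051),.21763353),(.69902554,1.90655868,np.hypot(.47112348,.14129718),.03256193)]
def f(p):
    a,L2,L3,h=p
    return [v for q2,q3,r,z in D for v in (a+L2*np.sin(q2)+L3*np.sin(q2+q3)-r, h+L2*np.cos(q2)+L3*np.cos(q2+q3)-z)]
s=least_squares(f,[0,.4,.4,.3]);print(s.x,s.fun.round(4))
```

```text
[ 0.01818564  0.45407971  0.37951516 -0.00075461] [-0.0264  0.0162  0.0141 -0.0042  0.0123 -0.012 ]
```

View pics/t5.png

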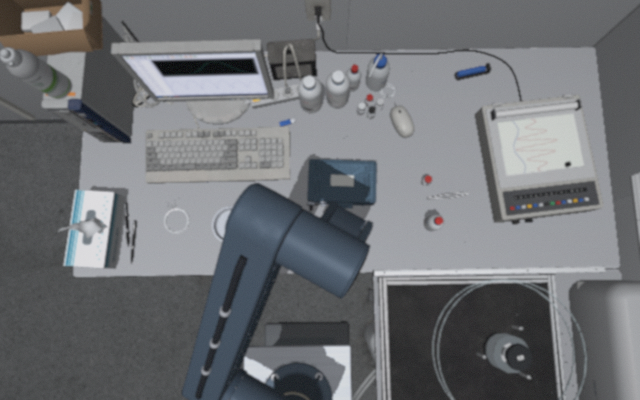

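View pics/w5c.png

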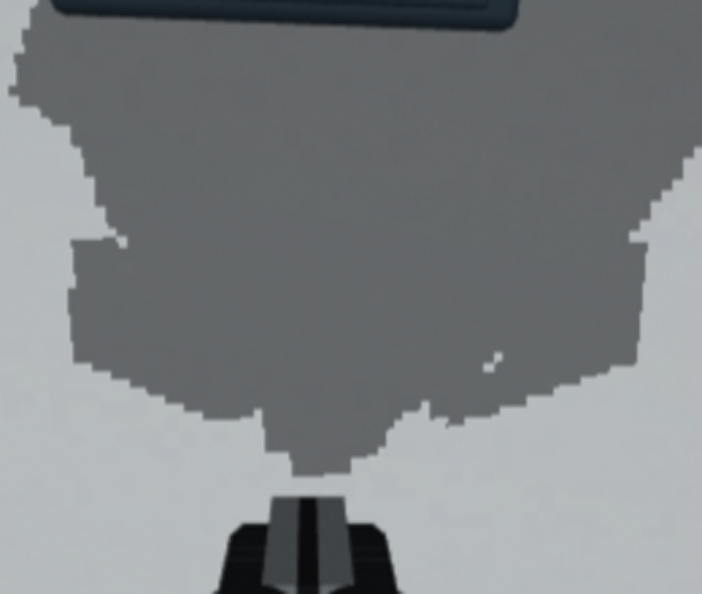

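```bash
cat > fk.py <<'E'
import numpy as np
from scipy.optimize import least_squares
D=[(.52840677,1.43380015,np.hypot(.26141888,.56697591),.23040259),(.32873566,1.84612961,np.hypot(.44005607,.14414051),.21763353),(.69902554,1.90655868,np.hypot(.47112348,.14129718),.03256193)]
d=.1112
def f(p):
    a,L2,L3,h=p
    return [v for q2,q3,r,z in D for v in (a+L2*np.sin(q2)+L3*np.sin(q2+q3)-np.sqrt(r*r-d*d), h+L2*np.cos(q2)+L3*np.cos(q2+q3)-z)]
s=least_squares(f,[0,.4,.4,.3]);
if __name__=='__main__':
    print(s.x,s.fun.round(4))
E
python3 fk.py
```

```text
[ 0.00283453  0.45725805  0.38177897 -0.002118  ] [-0.0281  0.0167  0.0152 -0.0038  0.0129 -0.0129]
```

```bash
cat > fk.py <<'E'
import numpy as np
from scipy.optimize import least_squares
D=[(.52840677,1.43380015,np.hypot(.26141888,.56697591),.23040259),(.32873566,1.84612961,np.hypot(.44005607,.14414051),.21763353),(.69902554,1.90655868,np.hypot(.47112348,.14129718),.03256193)]
d=.1112
def f(p):
    a,L2,L3,h,ph=p
    return [v for q2,q3,r,z in D for v in (a+L2*np.sin(q2)+L3*np.sin(q2+q3+ph)-np.sqrt(r*r-d*d), h+L2*np.cos(q2)+L3*np.cos(q2+q3+ph)-z)]
s=least_squares(f,[0,.4,.4,.3,0]);
if __name__=='__main__':
    print(s.x,s.fun.round(4))
E
python3 fk.py
```

```text
[ 0.00320931  0.57769286  0.40794498 -0.01505523  0.27736378] [ 0.0002  0.0005 -0.0003 -0.0007  0.0002  0.0002]
```

```bash
cat > ik.py <<'E'
import numpy as np
from fk import s
a,L2,L3,h,ph=s.x
def ik(r,z,tau,Lt):
    R=r-Lt*np.sin(tau)-a; Z=z+Lt*(np.cos(tau)-1)-h
    D=np.hypot(R,Z)
    c=(D*D-L2**2-L3**2)/(2*L2*L3)
    if abs(c)>1: return None
    q3=np.arccos(c); q2=np.arctan2(R,Z)-np.arctan2(L3*np.sin(q3),L2+L3*np.cos(q3))
    return q2,q3-ph,np.pi-tau-(q2+q3-ph)
if __name__=='__main__':
  for Lt in (.25,.32):
    for r,z in ((.5626,.02),(.60,.187),(.66,.187)):
      for t in (0,20,30,40,50,60,70):
        q=ik(r,z,np.radians(t),Lt); print(Lt,r,z,t,None if q is None else np.round(q,2))
E
python3 ik.py
```

```text
0.25 0.5626 0.02 0 [0.78 1.7  0.67]
0.25 0.5626 0.02 20 [0.76 1.92 0.12]
0.25 0.5626 0.02 30 [ 0.78  2.02 -0.18]
0.25 0.5626 0.02 40 [ 0.85  2.1  -0.5 ]
0.25 0.5626 0.02 50 [ 0.94  2.17 -0.84]
0.25 0.5626 0.02 60 [ 1.05  2.21 -1.17]
0.25 0.5626 0.02 70 [ 1.18  2.22 -1.48]
0.25 0.6 0.187 0 [0.56 1.51 1.07]
0.25 0.6 0.187 20 [0.48 1.74 0.57]
0.25 0.6 0.187 30 [0.46 1.85 0.3 ]
0.25 0.6 0.187 40 [0.48 1.95 0.01]
0.25 0.6 0.187 50 [ 0.52  2.05 -0.3 ]
0.25 0.6 0.187 60 [ 0.59  2.13 -0.62]
0.25 0.6 0.187 70 [ 0.69  2.19 -0.96]
0.25 0.66 0.187 0 [0.64 1.35 1.15]
0.25 0.66 0.187 20 [0.55 1.59 0.65]
0.25 0.66 0.187 30 [0.53 1.71 0.38]
0.25 0.66 0.187 40 [0.53 1.81 0.1 ]
0.25 0.66 0.187 50 [ 0.56  1.91 -0.2 ]
0.25 0.66 0.187 60 [ 0.62  1.98 -0.51]
0.25 0.66 0.187 70 [ 0.7   2.04 -0.82]
0.32 0.5626 0.02 0 [0.78 1.7  0.67]
0.32 0.5626 0.02 20 [0.76 1.98 0.06]
0.32 0.5626 0.02 30 [ 0.81  2.1  -0.29]
0.32 0.5626 0.02 40 [ 0.91  2.21 -0.67]
0.32 0.5626 0.02 50 [ 1.06  2.29 -1.08]
0.32 0.5626 0.02 60 [ 1.24  2.33 -1.48]
0.32 0.5626 0.02 70 [ 1.42  2.32 -1.82]
0.32 0.6 0.187 0 [0.56 1.51 1.07]
0.32 0.6 0.187 20 [0.46 1.8  0.53]
0.32 0.6 0.187 30 [0.45 1.94 0.23]
0.32 0.6 0.187 40 [ 0.47  2.07 -0.1 ]
0.32 0.6 0.187 50 [ 0.55  2.19 -0.47]
0.32 0.6 0.187 60 [ 0.68  2.29 -0.88]
0.32 0.6 0.187 70 [ 0.87  2.36 -1.31]
0.32 0.66 0.187 0 [0.64 1.35 1.15]
0.32 0.66 0.187 20 [0.53 1.66 0.61]
0.32 0.66 0.187 30 [0.51 1.8  0.31]
0.32 0.66 0.187 40 [ 0.52  1.93 -0.01]
0.32 0.66 0.187 50 [ 0.58  2.05 -0.36]
0.32 0.66 0.187 60 [ 0.68  2.14 -0.73]
0.32 0.66 0.187 70 [ 0.82  2.21 -1.11]
```

```bash
cat > full.py <<'E'
import numpy as np
from scipy.spatial.transform import Rotation as R
from fk import s
a,L2,L3,h,ph=s.x; d=.1112; Lt=.30; sg=1
def fkr(q,sg=sg):
    return R.from_euler('z',q[0])*R.from_euler('y',q[1]+q[2])*R.from_euler('z',sg*q[3])*R.from_euler('y',q[4])*R.from_euler('z',q[5]+np.pi/2)
if __name__=='__main__':
    q=[-0.55609764,0.32873566,1.84612961,-0.00464017,0.95854033,1.05043031]
    for g in (1,-1): print(fkr(q,g).as_euler('xyz'))
    q=[-0.52021525,0.69902554,1.90655868,0.00376495,0.54030659,1.06582985]
    for g in (1,-1): print(fkr(q,g).as_euler('xyz'))
    print('meas 3.13421 -.0052 -.03306; -3.13783 .0028 -.01848')
E
python3 full.py
```

```text
[ 3.13421098 -0.00520012 -0.0330612 ]
[ 3.14083811 -0.00899781 -0.03837946]
[-3.13782898e+00  2.83421319e-03 -1.84762394e-02]
[-3.14119461  0.00469463 -0.01201504]
meas 3.13421 -.0052 -.03306; -3.13783 .0028 -.01848
```

Run:
```python
from full import *
q=np.array([-0.52021525,0.69902554,1.90655868,0.00376495,0.54030659,1.06582985])
R0=fkr(q); q[3]+=.5; q[5]-=.45; R1=fkr(q)
print(R1.as_matrix()[:,2],(R0.inv()*R1).as_rotvec(degrees=True))
```

```text
[ 0.16737197  0.19029208 -0.96735492] [10.89722825  9.75146272 -1.07513377]
```

```bash
python3 -m inch '[[0.1,0,-0.2,0,0,0],[0.05,0,-0.25,0.9,0,0],[0,0,-0.2,0.9,0,0],[0,0,0,0.9,0,0],[0,0,0,0,0,0]]' -1;python3 - <<'E'
from full import *
from h import manip
s=manip.state(); q=s['joint_pos']; print(q, s['tool_pos'],s['orientation'])
r=a+L2*np.sin(q[1])+L3*np.sin(q[1]+q[2]+ph); 
zt=fkr(q).as_matrix()[:,2]
p0=R.from_euler('z',q[0]).apply([r,d,h+L2*np.cos(q[1])+L3*np.cos(q[1]+q[2]+ph)])
e=s['tool_pos']-p0; w=zt-np.array([0,0,-1]); print(e,w,e@w/(w@w))
E
```

```text
t: 4.9
tool_pos: [0.4942, -0.1327, 0.1307]
orientation: [-2.884, 0.013, -0.007]
force: [-0.8, -0.0, -0.0]
gripper_width: -0.0
[-0.60408787  0.57355045  1.74768062  0.2460697   0.99198717  0.82247146] [ 0.49424665 -0.13272566  0.13066472] [-2.88375773  0.01276396 -0.00691045]
[-0.00302904  0.07535951  0.00973728] [-0.01057935  0.25506684  0.03313445] 0.2954084620191832
```

```bash
cat > plan.py <<'E'
from full import *
from scipy.optimize import least_squares
from scipy.spatial.transform import Slerp
Lt=.2954
def fkp(q):
    r=a+L2*np.sin(q[1])+L3*np.sin(q[1]+q[2]+ph)
    p=R.from_euler('z',q[0]).apply([r,d,h+Lt+L2*np.cos(q[1])+L3*np.cos(q[1]+q[2]+ph)])
    return p+Lt*fkr(q).as_matrix()[:,2]
def ori(psi,tau): # yaw psi, forward tilt
    return R.from_euler('xyz',[np.pi,0,psi])*R.from_rotvec([0,tau,0])
lo=np.array([-3.08,-.75,.22,-1.43,0,-2.85]);hi=np.array([3.08,2.2,2.44,4.57,2.65,2.85])
def solve(p,Rd,q0):
    f=lambda q: np.r_[(fkp(q)-p)*10,(fkr(q).inv()*Rd).as_rotvec()]
    o=least_squares(f,np.clip(q0,lo+1e-3,hi-1e-3),bounds=(lo,hi)); return o.x,np.abs(o.fun).max()
def rows(qa,qb,n):
    out=[];qs=[qa+(qb-qa)*k/n for k in range(n+1)]
    for k in range(n):
        Ra,Rb=fkr(qs[k]),fkr(qs[k+1])
        out.append((np.r_[Ra.inv().apply(fkp(qs[k+1])-fkp(qs[k]))/.15,(Ra.inv()*Rb).as_rotvec(degrees=True)/5],fkp(qs[k+1]),fkr(qs[k+1]).as_matrix()[:,2]))
    return out
E
python3 - <<'E'
from plan import *
from h import manip
q=manip.state()['joint_pos']
for t in (40,50,60):
  for z in (.02,.1,.16):
   for x in (.5,.53,.56):
    qt,e=solve(np.array([x,-.1445,z]),ori(-.02,np.radians(t)),[q[0],.9,2.2,np.pi,.8,-1.5])
    print(t,z,x,qt.round(2),round(e,4))
E
```

```text
40 0.02 0.5 [-0.76  0.92  2.3   2.46  0.76 -1.65] 0.0
40 0.02 0.53 [-0.7   0.9   2.22  2.45  0.68 -1.55] 0.0
40 0.02 0.56 [-0.65  0.88  2.15  2.43  0.61 -1.46] 0.0
40 0.1 0.5 [-0.76  0.67  2.29  2.23  0.58 -1.35] 0.0
40 0.1 0.53 [-0.7   0.67  2.22  2.2   0.52 -1.25] 0.0
40 0.1 0.56 [-0.65  0.67  2.15  2.15  0.47 -1.15] 0.0
40 0.16 0.5 [-0.76  0.49  2.26  1.89  0.47 -0.96] 0.0
40 0.16 0.53 [-0.7   0.5   2.19  1.84  0.43 -0.85] 0.0
40 0.16 0.56 [-0.65  0.51  2.12  1.79  0.4  -0.74] 0.0
50 0.02 0.5 [-0.84  1.09  2.37  2.46  1.11 -1.83] 0.0
50 0.02 0.53 [-0.77  1.04  2.3   2.48  1.02 -1.73] 0.0
50 0.02 0.56 [-0.71  1.    2.23  2.5   0.94 -1.64] 0.0
50 0.1 0.5 [-0.84  0.82  2.39  2.36  0.92 -1.64] 0.0
50 0.1 0.53 [-0.77  0.79  2.32  2.37  0.85 -1.54] 0.0
50 0.1 0.56 [-0.71  0.78  2.24  2.38  0.78 -1.46] 0.0
50 0.16 0.5 [-0.84  0.61  2.37  2.2   0.77 -1.4 ] 0.0
50 0.16 0.53 [-0.77  0.6   2.3   2.21  0.71 -1.31] 0.0
50 0.16 0.56 [-0.71  0.6   2.23  2.21  0.65 -1.24] 0.0
60 0.02 0.5 [-0.93  1.28  2.4   2.38  1.42 -1.99] 0.0
60 0.02 0.53 [-0.84  1.21  2.34  2.43  1.34 -1.87] 0.0
60 0.02 0.56 [-0.77  1.15  2.27  2.47  1.26 -1.77] 0.0
60 0.1 0.5 [-0.93  0.99  2.44  2.31  1.21 -1.8 ] 0.0277
60 0.1 0.53 [-0.84  0.97  2.39  2.39  1.2  -1.74] 0.0
60 0.1 0.56 [-0.77  0.93  2.31  2.43  1.12 -1.64] 0.0
60 0.16 0.5 [-0.93  0.76  2.44  2.24  1.06 -1.61] 0.024
60 0.16 0.53 [-0.84  0.76  2.39  2.32  1.05 -1.58] 0.0
60 0.16 0.56 [-0.77  0.74  2.31  2.35  0.98 -1.5 ] 0.0
```

Run:
```python
from plan import *
from h import manip
np.set_printoptions(suppress=True,linewidth=160)
s=manip.state();q=s['joint_pos'];print(fkp(q)-s['tool_pos'])
qt,e=solve(np.array([.525,-.1445,.12]),ori(-.02,np.radians(55)),[q[0],.9,2.2,2.3,.8,-1.5]);print(qt,e)
for r,p,zz in rows(q,qt,15): print(r.round(2),p.round(3),zz.round(2))
for p in ((.6,-.14,.18),(.66,-.14,.19),(.7,-.14,.19)):
  for t in (40,55): print(p,t,solve(np.array(p),ori(-.02,np.radians(t)),qt))
```

```text
[-0.0000961  -0.00001276  0.00005064]
[-0.81835246  0.81449338  2.36888754  2.36334955  0.98939769 -1.60660692] 1.9421936281460717e-10
[-0.   -0.2   0.09  1.3   0.54 -0.64] [ 0.494 -0.101  0.125] [ 0.03  0.36 -0.93]
[ 0.03 -0.17  0.08  1.13  0.74 -0.58] [ 0.497 -0.072  0.123] [ 0.09  0.46 -0.89]
[ 0.05 -0.14  0.07  0.93  0.91 -0.52] [ 0.503 -0.048  0.124] [ 0.16  0.53 -0.83]
[ 0.06 -0.11  0.06  0.71  1.04 -0.46] [ 0.511 -0.03   0.127] [ 0.24  0.59 -0.78]
[ 0.07 -0.08  0.04  0.46  1.12 -0.42] [ 0.52  -0.017  0.132] [ 0.32  0.62 -0.72]
[ 0.08 -0.04  0.03  0.2   1.16 -0.38] [ 0.531 -0.009  0.137] [ 0.4   0.63 -0.66]
[ 0.08 -0.01  0.01 -0.07  1.14 -0.36] [ 0.541 -0.008  0.142] [ 0.49  0.62 -0.61]
[ 0.07  0.03 -0.   -0.33  1.08 -0.34] [ 0.551 -0.012  0.146] [ 0.57  0.59 -0.57]
[ 0.06  0.06 -0.02 -0.57  0.97 -0.33] [ 0.559 -0.021  0.149] [ 0.65  0.54 -0.54]
[ 0.04  0.09 -0.03 -0.78  0.81 -0.33] [ 0.564 -0.035  0.15 ] [ 0.72  0.47 -0.51]
[ 0.02  0.11 -0.04 -0.96  0.61 -0.34] [ 0.565 -0.053  0.148] [ 0.77  0.39 -0.5 ]
[-0.01  0.13 -0.05 -1.1   0.39 -0.36] [ 0.563 -0.074  0.144] [ 0.81  0.3  
[... 421 characters left out ...]
ay([-0.6557284 ,  0.60384905,  2.17450564,  2.27397171,  0.6914234 , -1.23358452]), np.float64(2.47718512369488e-13))
(0.66, -0.14, 0.19) 40 (array([-0.51115245,  0.5246711 ,  1.87135309,  1.24256063,  0.32600812, -0.04376552]), np.float64(2.220446049250313e-15))
(0.66, -0.14, 0.19) 55 (array([-0.56855889,  0.60256999,  2.02801618,  2.22734823,  0.56956528, -1.07821083]), np.float64(4.440892098500626e-15))
(0.7, -0.14, 0.19) 40 (array([-0.47307962,  0.56246786,  1.77551585,  1.08019249,  0.32467193,  0.15625482]), np.float64(2.220446049250313e-15))
(0.7, -0.14, 0.19) 55 (array([-0.52191312,  0.6260649 ,  1.93251657,  2.19476398,  0.50704966, -0.99387971]), np.float64(1.1324274851176597e-13))
```

Run:
```python
from plan import *
from h import manip
np.set_printoptions(suppress=True,linewidth=160)
s=manip.state();q=s['joint_pos']
p=np.array(s['tool_pos']);Rc=fkr(q); pt=np.array([.525,-.1445,.12])
for k in range(12):
    Rc=Rc*R.from_rotvec(np.radians([0,4.6,0])); p=p+(pt-np.array(s['tool_pos']))/12
    q,e=solve(p,Rc,q); print(q.round(2),round(e,4),Rc.as_matrix()[:,2].round(2))
qt=ori(-.02,np.radians(55)); print((Rc.inv()*qt).as_rotvec(degrees=True))
```

```text
[-0.63  0.56  1.8   0.32  0.91  0.75] 0.0 [ 0.07  0.25 -0.96]
[-0.65  0.54  1.85  0.4   0.83  0.66] 0.0 [ 0.15  0.25 -0.96]
[-0.68  0.54  1.9   0.51  0.75  0.55] 0.0 [ 0.23  0.25 -0.94]
[-0.71  0.53  1.95  0.65  0.68  0.4 ] 0.0 [ 0.31  0.24 -0.92]
[-0.73  0.54  2.    0.81  0.63  0.22] 0.0 [ 0.38  0.23 -0.89]
[-0.76  0.55  2.05  1.01  0.6   0.01] 0.0 [ 0.45  0.22 -0.86]
[-0.79  0.57  2.1   1.23  0.59 -0.23] 0.0 [ 0.52  0.21 -0.82]
[-0.82  0.59  2.14  1.45  0.61 -0.47] 0.0 [ 0.59  0.2  -0.78]
[-0.84  0.63  2.19  1.65  0.66 -0.7 ] 0.0 [ 0.65  0.19 -0.73]
[-0.87  0.68  2.23  1.81  0.74 -0.9 ] 0.0 [ 0.71  0.17 -0.68]
[-0.89  0.73  2.27  1.94  0.84 -1.07] 0.0 [ 0.77  0.16 -0.62]
[-0.91  0.8   2.3   2.04  0.96 -1.22] 0.0 [ 0.82  0.14 -0.56]
[ -8.98356988   0.6250477  -11.73890817]
```

```bash
python3 -m inch '[[0.02,0,0,0,0.92,0],[0.02,0,0,0,0.92,0],[0.02,0,0,0,0.92,0],[0.02,0,0,0,0.92,0],[0.02,0,0,0,0.92,0]]' -1;python3 -m inch '[[0,0,0.02,0,0.92,0],[0,0,0.02,0,0.92,0],[0,0,0.02,0,0.92,0],[0,0,0.02,0,0.92,0],[0,0,0.02,0,0.92,0]]' -1
python3 - <<'E'
from plan import *
from h import manip
s=manip.state();q=s['joint_pos'];print(q.round(2))
print((fkr(q).inv()*ori(-.02,np.radians(55))).as_rotvec(degrees=True).round(2), (fkr(q).inv().apply(np.array([.53,-.1445,.06])-s['tool_pos'])/.15).round(3))
E
```

```text
t: 5.4
tool_pos: [0.5105, -0.1257, 0.1307]
orientation: [-2.867, -0.383, -0.109]
force: [0.5, 0.6, -0.7]
gripper_width: 0.001
t: 5.9
tool_pos: [0.5155, -0.1106, 0.1183]
orientation: [-2.787, -0.712, -0.229]
force: [-0.0, 1.0, -0.8]
gripper_width: -0.003
[-0.81  0.67  2.25  1.81  0.7  -0.87]
[-11.26  12.54 -10.44] [-0.144  0.321  0.296]
```

```bash
python3 -m inch '[[-0.02,0.1,0.03,-0.75,0.84,-0.7],[-0.02,0.1,0.03,-0.75,0.84,-0.7],[-0.02,0.05,0.03,-0.75,0.84,-0.7],[0,0,0,0,0,0]]' -1
python3 - <<'E'
from plan import *
from h import *
s,c=cam('wrist','w6.png');q=s['joint_pos'];print(q.round(2))
print((fkr(q).inv()*ori(-.02,np.radians(55))).as_rotvec(degrees=True).round(2), (fkr(q).inv().apply(np.array([.53,-.1445,.02])-s['tool_pos'])/.15).round(3))
T=camT(s,c)
for p in ([.5634,-.1094,.038],[.5611,-.1796,.038],[.5634,-.1094,.043],[.5611,-.1796,.043]): print(w2pix(c,T,p))
E
```

```text
t: 6.3
tool_pos: [0.518, -0.1233, 0.0976]
orientation: [-2.997, -0.9, -0.108]
force: [-0.7, 0.0, 0.1]
gripper_width: -0.002
[-0.82  0.85  2.37  2.29  0.96 -1.53]
[-4.26  3.18 -3.26] [-0.347  0.188  0.373]
(np.float64(302.6686799722196), np.float64(233.5203086068704))
(np.float64(396.26892833885887), np.float64(232.43164108909605))
(np.float64(301.87770938867266), np.float64(230.20785061963477))
(np.float64(397.1489572881335), np.float64(228.99908631879111))
```

View pics/w6.png

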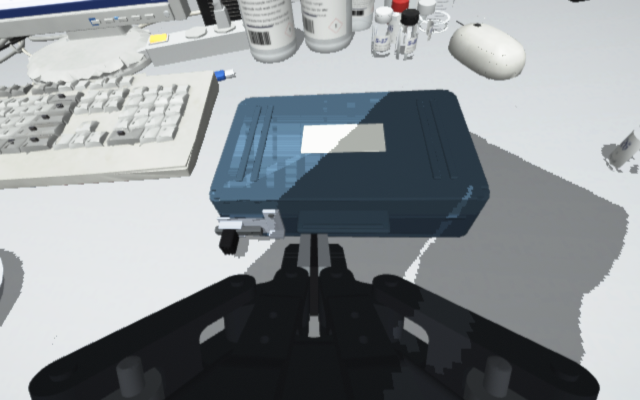

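```bash
python3 -m inch '[[-0.05,0.1,0.05,-0.85,0.64,-0.65],[-0.1,0.05,0.11,0,0,0],[0,0,0,0,0,0]]' -1
python3 - <<'E'
from plan import *
from h import *
s=manip.state();q=s['joint_pos'];print(q.round(2))
print((fkr(q).inv()*ori(-.02,np.radians(55))).as_rotvec(degrees=True).round(2), (fkr(q).inv().apply(np.array([.53,-.1445,.017])-s['tool_pos'])/.15).round(3))
E
```

```text
t: 6.65
tool_pos: [0.5275, -0.1422, 0.0667]
orientation: [-3.135, -0.966, -0.018]
force: [-0.8, 0.2, 0.0]
gripper_width: 0.002
[-0.82  1.    2.37  2.43  1.13 -1.75]
[-0.45 -0.37  0.06] [-0.263  0.016  0.202]
```

```bash
python3 -m inch '[[-0.12,0.005,0.1,0,0,0],[-0.12,0.005,0.1,0,0,0],[0,0,0,0,0,0]]' -1
python3 - <<'E'
from plan import *
from h import *
s=manip.state();q=s['joint_pos'];print(q.round(2))
print((fkr(q).inv()*ori(-.02,np.radians(55))).as_rotvec(degrees=True).round(2), (fkr(q).inv().apply(np.array([.55,-.1445,.017])-s['tool_pos'])/.15).round(3))
s,c=cam('wrist','w7.png')
s,c=cam('scene','s7.png'); A=cv2.imread('pics/s7.png'); cv2.imwrite('pics/s7c.png',cv2.resize(A[120:250,230:390],None,fx=4.5,fy=4.5,interpolation=cv2.INTER_CUBIC))
E
```

```text
t: 6.95
tool_pos: [0.5341, -0.1408, 0.0234]
orientation: [-3.126, -0.972, -0.02]
force: [0.8, -0.0, -0.5]
gripper_width: 0.003
[-0.81  1.12  2.33  2.45  1.2  -1.8 ]
[-0.9  -0.67  0.02] [0.025 0.024 0.112]
```

View pics/w7.png

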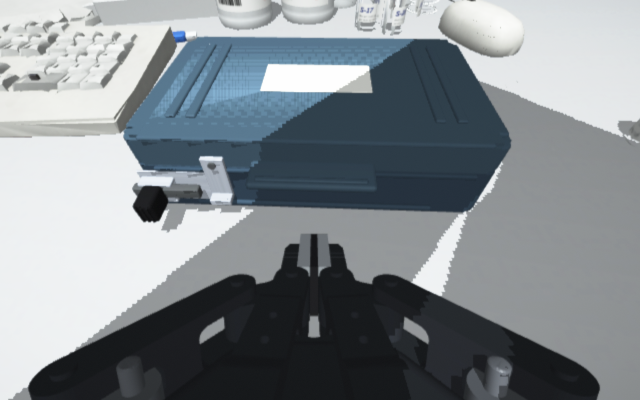

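View pics/s7c.png

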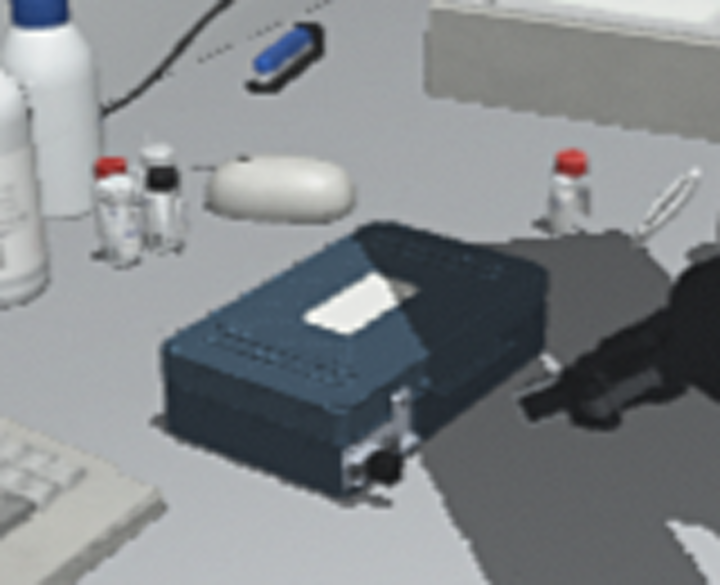

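```bash
python3 -m inch '[[0.02,0.02,0.11,-0.1,0,0],[0,0,0,0,0,0]]' -1
python3 - <<'E'
from plan import *
from h import *
s=manip.state();q=s['joint_pos']
print((fkr(q).inv()*ori(-.02,np.radians(55))).as_rotvec(degrees=True).round(2), (fkr(q).inv().apply(np.array([.566,-.1445,.017])-s['tool_pos'])/.15).round(3),s['force'])
E
```

```text
t: 7.25
tool_pos: [0.5494, -0.143, 0.0225]
orientation: [-3.136, -0.975, -0.019]
force: [0.5, -0.7, 0.6]
gripper_width: 0.0
[-0.4  -0.88  0.05] [0.032 0.009 0.112] [ 0.48115263 -0.70734876  0.60067367]
```

```bash
python3 -m inch '[[-0.03,0.005,0.03,0,0,0],[0.03,0.005,0.08,0,-0.15,0],[0,0,0,0,0,0]]' -1
python3 - <<'E'
from plan import *
from h import *
s=manip.state();q=s['joint_pos']
print((fkr(q).inv()*ori(-.02,np.radians(55))).as_rotvec(degrees=True).round(2), (fkr(q).inv().apply(np.array([.566,-.1445,.017])-s['tool_pos'])/.15).round(3),s['force'])
s,c=cam('wrist','w8.png')
E
```

```text
t: 7.55
tool_pos: [0.5623, -0.1438, 0.0166]
orientation: [-3.135, -0.963, -0.018]
force: [-0.8, -0.2, -0.2]
gripper_width: -0.0
[-0.47 -0.17  0.07] [0.016 0.005 0.018] [-0.75341881 -0.18848216 -0.16048599]
```

View pics/w8.png

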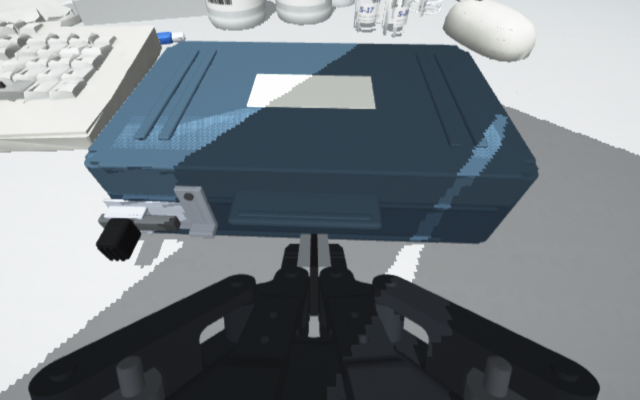

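Run:
```python
from h import *
s=manip.state();c=manip.camera('wrist');T=camT(s,c)
for u,v,z in ((230,223,.038),(380,226,.038),(231,219,.043)): print(pix2w(c,T,u,v,z).round(4))
for p in ([.5623+.0063,-.1438,.0256],[.5623,-.1438,.0166]): print(w2pix(c,T,np.array(p)))
```

```text
[ 0.5648 -0.1048  0.038 ]
[ 0.562  -0.1744  0.038 ]
[ 0.5635 -0.1065  0.043 ]
(np.float64(313.65592934398865), np.float64(229.8807350691729))
(np.float64(313.9076980569962), np.float64(249.80097426858543))
```

```bash
python3 -m inch '[[0.03,0,0.055,0,0,0],[0,0,0,0,0,0]]' -1; python3 -m inch '[[0.05,0,-0.03,0,0,0],[0,0,0,0,0,0]]' -1;python3 -m inch '[[0.05,0,-0.03,0,0,0],[0,0,0,0,0,0]]' -1
python3 - <<'E'
from h import *
s,c=cam('wrist','w9.png')
E
```

```text
t: 7.85
tool_pos: [0.5695, -0.1434, 0.0146]
orientation: [-3.128, -0.958, -0.026]
force: [0.1, -0.4, -0.1]
gripper_width: -0.004
t: 8.05
tool_pos: [0.5694, -0.1431, 0.0232]
orientation: [-3.126, -0.956, -0.027]
force: [-0.3, 0.1, -0.9]
gripper_width: -0.002
t: 8.25
tool_pos: [0.5696, -0.143, 0.0325]
orientation: [-3.125, -0.955, -0.028]
force: [0.5, 0.4, -1.3]
gripper_width: -0.0
```

View pics/w9.png

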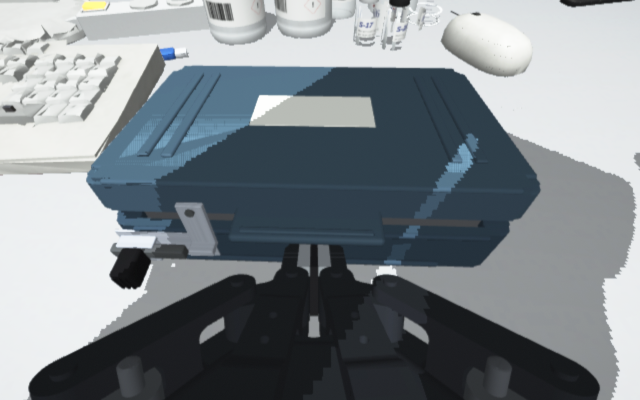

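```bash
python3 -m inch '[[0.1,0,-0.045,0,0,0],[0.1,0,-0.045,0,0,0],[0,0,0,0,0,0]]' -1; python3 -m inch '[[0.1,0,-0.02,0,0,0],[0.1,0,-0.02,0,0,0],[0.1,0,-0.02,0,0,0],[0,0,0,0,0,0]]' -1
python3 - <<'E'
from h import *
s,c=cam('wrist','w10.png');print(s['joint_pos'])
E
```

```text
t: 8.6
tool_pos: [0.5749, -0.1432, 0.0638]
orientation: [-3.122, -0.95, -0.032]
force: [-0.3, 0.2, -1.0]
gripper_width: 0.0
t: 9.0
tool_pos: [0.5926, -0.1438, 0.1036]
orientation: [-3.118, -0.944, -0.035]
force: [-1.0, -0.3, -0.8]
gripper_width: 0.003
[-0.6801733   0.80652816  2.20178087  2.39785603  0.8424847  -1.44251336]
```

View pics/w10.png

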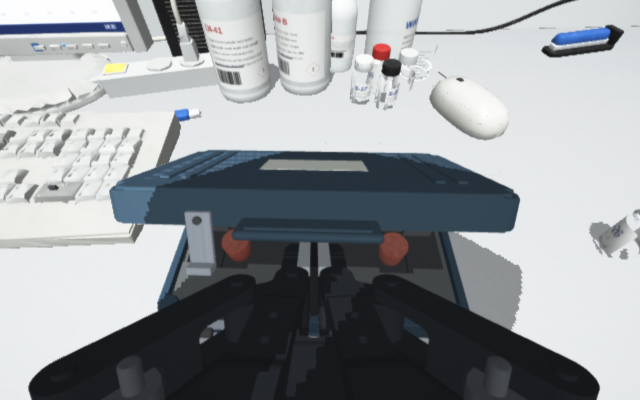

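```bash
python3 -m inch '[[0.14,0,0.02,0,0,0],[0.14,0,0.025,0,0,0],[0,0,0,0,0,0]]' -1; python3 -m inch '[[0.1,0,0.04,0,0,0],[0.09,0,0.045,0,0,0],[0,0,0,0,0,0]]' -1
python3 - <<'E'
from h import *
s,c=cam('wrist','w11.png');print(s['joint_pos'])
E
```

```text
t: 9.35
tool_pos: [0.6198, -0.1442, 0.1276]
orientation: [-3.109, -0.931, -0.045]
force: [-0.3, -0.1, 0.1]
gripper_width: -0.002
t: 9.65
tool_pos: [0.6434, -0.1438, 0.1368]
orientation: [-3.102, -0.921, -0.05]
force: [-1.4, -0.7, -0.9]
gripper_width: 0.001
[-0.5994332   0.70342835  2.06402756  2.28716392  0.63785164 -1.18699974]
```

View pics/w11.png

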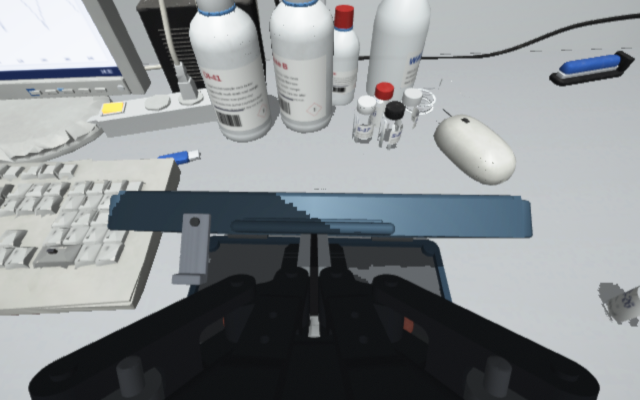

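```bash
python3 -m inch '[[0,0,-0.04,0,0,0],[0.06,0,-0.04,0,0,0],[0,0,0,0,0,0]]' -1
python3 - <<'E'
from h import *
s,c=cam('wrist','w12.png');print(s['joint_pos'])
E
```

```text
t: 10.0
tool_pos: [0.6327, -0.1425, 0.1452]
orientation: [-3.092, -0.907, -0.059]
force: [-1.0, -0.2, -0.8]
gripper_width: -0.004
[-0.60988997  0.67405776  2.08079129  2.24760444  0.62126843 -1.14965966]
```

View pics/w12.png

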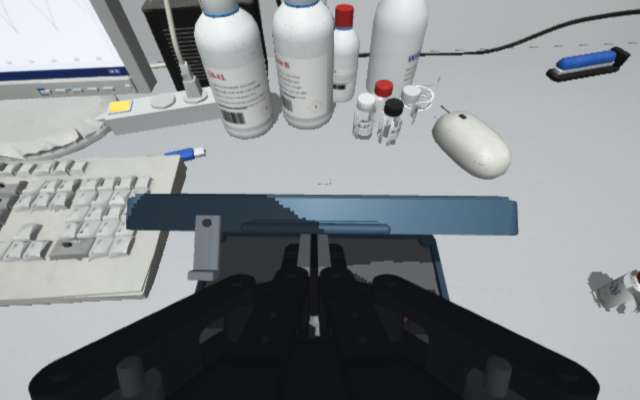

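```bash
python3 -m inch '[[0.09,0,0.03,0,0.1,0.1],[0.09,0,0.03,0,0.1,0.1],[0,0,0,0,0,0]]' -1; python3 -m inch '[[0.08,0,0.05,0,0.1,0.1],[0,0,0,0,0,0]]' -1
python3 - <<'E'
from h import *
s,c=cam('wrist','w13.png');print(s['joint_pos'])
E
```

```text
t: 10.35
tool_pos: [0.6528, -0.1432, 0.1566]
orientation: [-3.062, -0.914, -0.097]
force: [0.7, -0.4, -0.1]
gripper_width: 0.002
t: 10.55
tool_pos: [0.6641, -0.1435, 0.1593]
orientation: [-3.048, -0.917, -0.113]
force: [0.5, -0.0, 0.4]
gripper_width: -0.003
[-0.57371426  0.65828613  2.00734815  2.19907394  0.5669137  -1.0153967 ]
```

View pics/w13.png

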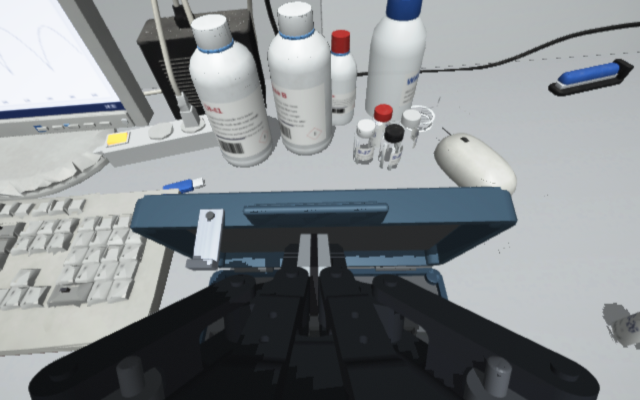

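Run:
```python
from h import *
s,c=cam('scene','s13.png'); A=cv2.imread('pics/s13.png'); cv2.imwrite('pics/s13c.png',cv2.resize(A[90:250,220:400],None,fx=4.3,fy=3.7,interpolation=cv2.INTER_CUBIC))
T=camT(s,c)
for th in (1.0,1.2,1.4,1.92):
  print(th,[np.round((np.array(w2pix(c,T,np.array([.712-.149*np.cos(th),y,.038+.149*np.sin(th)])))-[220,90])*[4.3,3.7]) for y in (-.105,-.175)])
print(s['force'])
```

```text
1.0 [array([363., 239.]), array([430., 206.])]
1.2 [array([323., 212.]), array([392., 180.])]
1.4 [array([280., 192.]), array([351., 162.])]
1.92 [array([175., 182.]), array([249., 153.])]
[-0.06276608  0.38642787  0.1740926 ]
```

View pics/s13c.png

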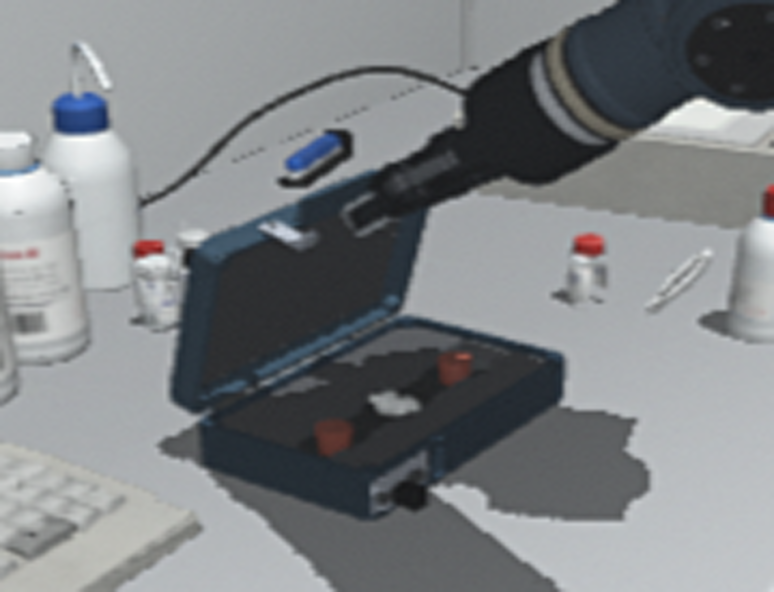

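```bash
python3 -m inch '[[0,0,-0.2,0,0,0],[0,0,-0.2,0,0,0],[0.1,0,-0.2,0,0,0],[0,0,0,0,0,0]]' -1
python3 - <<'E'
from plan import *
from h import *
np.set_printoptions(suppress=True,linewidth=160)
s,c=cam('scene','s14.png'); A=cv2.imread('pics/s14.png'); cv2.imwrite('pics/s14c.png',cv2.resize(A[90:250,220:400],None,fx=4.3,fy=3.7,interpolation=cv2.INTER_CUBIC))
q=s['joint_pos'];p=np.array(s['tool_pos']);print(q.round(2))
for side in (0,1):
  Rc=fkr(q);qq=q.copy(); pp=p.copy()
  Rt=ori(-.025,0); rv=(Rc.inv()*Rt).as_rotvec();print(np.degrees(rv))
  for k in range(1,13):
    R2=Rc*R.from_rotvec(rv*k/12)
    if side: R2=R2*R.from_rotvec([np.radians(18)*np.sin(np.pi*k/12),0,0])
    qn,e=solve(p,R2,qq); print(qn.round(2),round(e,4),np.abs(qn-qq).max().round(2)); qq=qn
E
```

```text
t: 11.05
tool_pos: [0.594, -0.1423, 0.2214]
orientation: [-3.041, -0.903, -0.119]
force: [-0.4, -0.2, -0.2]
gripper_width: -0.003
[-0.67  0.47  2.13  1.96  0.57 -0.84]
[ -2.92576606 -51.91099855  -2.39485631]
[-0.65  0.44  2.08  1.74  0.48 -0.6 ] 0.0 0.24
[-0.62  0.42  2.03  1.46  0.42 -0.3 ] 0.0 0.3
[-0.6   0.4   1.98  1.15  0.41  0.03] 0.0 0.33
[-0.58  0.39  1.93  0.85  0.44  0.33] 0.0 0.31
[-0.56  0.39  1.87  0.61  0.5   0.58] 0.0 0.24
[-0.53  0.4   1.82  0.44  0.57  0.76] 0.0 0.18
[-0.51  0.41  1.76  0.31  0.66  0.89] 0.0 0.13
[-0.49  0.43  1.71  0.22  0.76  0.98] 0.0 0.09
[-0.47  0.44  1.65  0.14  0.85  1.05] 0.0 0.1
[-0.45  0.47  1.59  0.09  0.95  1.1 ] 0.0 0.1
[-0.43  0.49  1.54  0.04  1.05  1.15] 0.0 0.1
[-0.42  0.52  1.48  0.    1.14  1.18] 0.0 0.1
[ -2.92576606 -51.91099855  -2.39485631]
[-0.7   0.45  2.06  1.6   0.57 -0.5 ] 0.0 0.36
[-0.71  0.44  1.99  1.31  0.63 -0.23] 0.0 0.29
[-0.72  0.45  1.92  1.1   0.71 -0.02] 0.0 0.21
[-0.71  0.45  1.86  0.95  0.79  0.15] 0.0 0.17
[-0.7   0.46  1.8   0.82  0.86  0.29] 0.0 0.14
[-0.68  0.47  1.74  0.71  0.91  0.42] 0.0 0.13
[-0.65  0.47  1.7   0.61  0.95  0.55] 0.0 0.13
[-0.62  0.48  1.65  0.5   0.99  0.68] 0.0 0.13
[-0.58  0.48  1.61  0.38  1.01  0.81] 0.0 0.13
[-0.53  0.49  1.57  0.25  1.05  0.94] 0.0 0.13
[-0.47  0.5   1.52  0.12  1.09  1.07] 0.0 0.13
[-0.42  0.52  1.48  0.    1.14  1.18] 0.0 0.12
```

View pics/s14c.png

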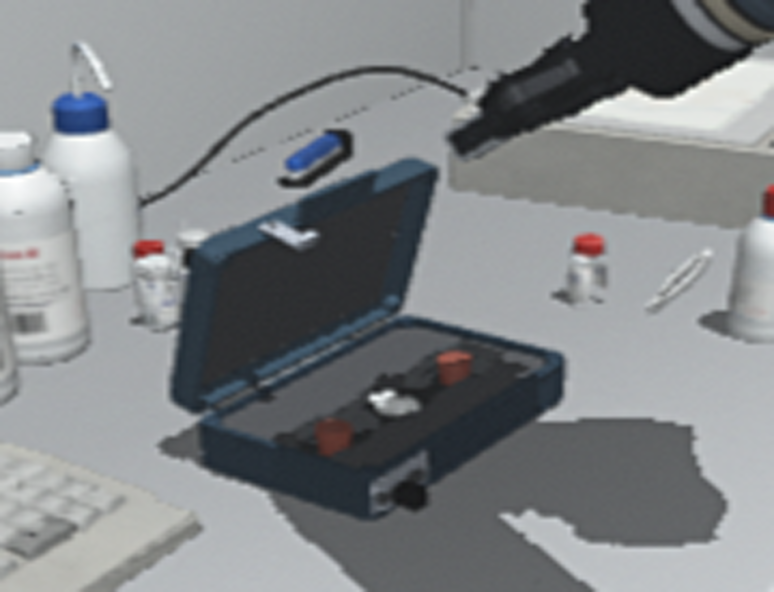

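```bash
python3 -m inch '[[0,0,-0.03,-0.05,-0.9,-0.04],[0,0,0,-0.05,-0.9,-0.04],[0,0,0,-0.05,-0.9,-0.04],[0,0,0,-0.05,-0.9,-0.04],[0,0,0,-0.05,-0.9,-0.04]]' -1; python3 -m inch '[[0,0,0,-0.05,-0.9,-0.04],[0,0,0,-0.05,-0.9,-0.04],[0,0,0,-0.05,-0.9,-0.04],[0,0,0,-0.05,-0.9,-0.04],[0,0,0,-0.05,-0.9,-0.04]]' -1
python3 - <<'E'
from plan import *
from h import *
s=manip.state();q=s['joint_pos'];print(q.round(2))
print((fkr(q).inv()*ori(-.025,0)).as_rotvec(degrees=True).round(2)/5, (fkr(q).inv().apply(np.array([.60,-.142,.20])-s['tool_pos'])/.15).round(3))
E
```

```text
t: 11.6
tool_pos: [0.5881, -0.134, 0.2144]
orientation: [-3.06, -0.6, -0.073]
force: [-1.4, 0.4, -0.2]
gripper_width: 0.001
t: 12.1
tool_pos: [0.5838, -0.1298, 0.206]
orientation: [-3.09, -0.19, -0.025]
force: [1.1, 0.1, -0.0]
gripper_width: -0.003
[-0.47  0.46  1.66  0.17  0.87  1.02]
[-0.594 -2.178  0.062] [0.101 0.082 0.056]
```

```bash
python3 -m inch '[[0.03,0.03,0,-0.3,-0.75,0],[0.03,0.03,0,-0.3,-0.75,0],[0.03,0.02,0,0,-0.7,0],[0,0,0,0,0,0]]' -0.1
python3 - <<'E'
from plan import *
from h import *
s,c=cam('wrist','w15.png');q=s['joint_pos'];print(q.round(2),s['tool_pos'],s['orientation'])
print((fkr(q).inv()*ori(-.025,0)).as_rotvec(degrees=True).round(2)/5)
s,c=cam('top','t15.png');T=camT(s,c); A=cv2.imread('pics/t15.png'); cv2.imwrite('pics/t15c.png',cv2.resize(A[120:260,180:400],None,fx=3.6,fy=3.6,interpolation=cv2.INTER_CUBIC))
E
```

```text
t: 12.5
tool_pos: [0.5968, -0.139, 0.2001]
orientation: [-3.135, 0.021, -0.014]
force: [0.7, 0.5, 0.2]
gripper_width: 0.452
[-0.41  0.56  1.48 -0.    1.13  1.18] [ 0.59684516 -0.13897782  0.20013305] [-3.13514681  0.02143466 -0.01389243]
[-0.072  0.246  0.126]
```

View pics/w15.png

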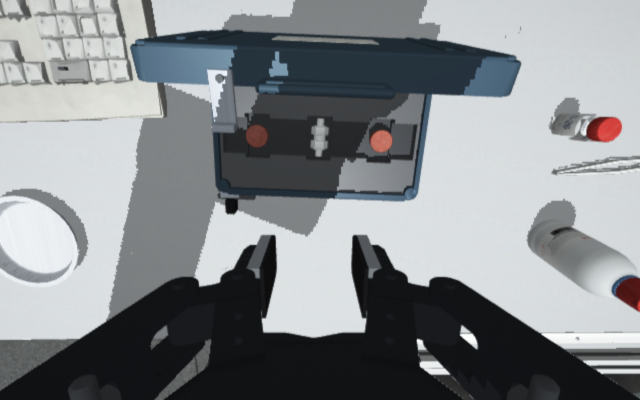

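View pics/t15c.png

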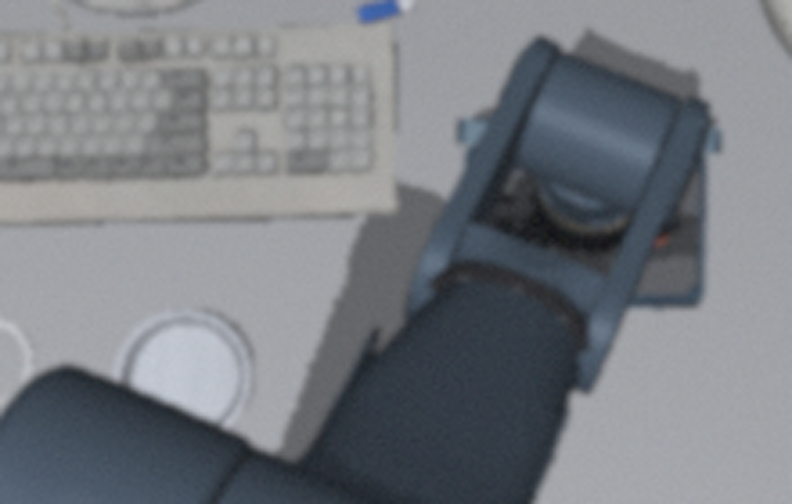

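Run:
```python
from h import *
c=manip.camera('wrist')
s=dict(tool_pos=[ 0.59684516,-0.13897782,0.20013305],orientation=[-3.13514681,0.02143466,-0.01389243]);T=camT(s,c)
A=cv2.imread('pics/w15.png');cv2.imwrite('pics/w15c.png',cv2.resize(A[80:210,205:435],None,fx=3.4,fy=3.4,interpolation=cv2.INTER_CUBIC))
for n,u,v,z in (('un',320,138,.027),('untop',322,119,.027),('unbot',319,158,.027),('s1',257,136,.036),('s2',381,141,.036),('caseFL',222,190,.038),('caseFR',411,197,.038),('dish',33,238,.016)): print(n,pix2w(c,T,u,v,z).round(4))
```

```text
un [ 0.6376 -0.1451  0.027 ]
untop [ 0.6565 -0.1473  0.027 ]
unbot [ 0.617  -0.1439  0.027 ]
s1 [ 0.6413 -0.0822  0.036 ]
s2 [ 0.6347 -0.2059  0.036 ]
caseFL [ 0.5866 -0.0423  0.038 ]
caseFR [ 0.5766 -0.2397  0.038 ]
dish [0.525  0.1942 0.016 ]
```

View pics/w15c.png

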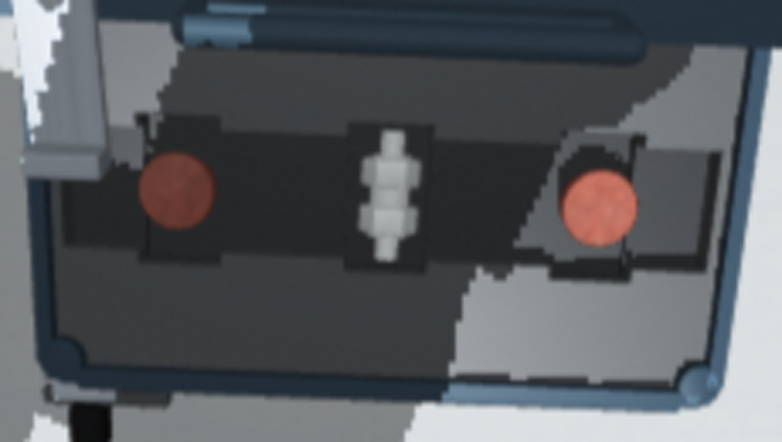

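```bash
python3 -m inch '[[0.14,0.018,0.2,-0.07,0.25,0.47],[0.14,0.018,0.25,0,0,0],[0,0,0.2,0,0,0],[0,0,0,0,0,0]]' -0.15
python3 - <<'E'
from plan import *
from h import *
s,c=cam('wrist','w16.png');q=s['joint_pos'];print(s['tool_pos'],s['orientation'])
print((fkr(q).inv()*ori(-.055,0)).as_rotvec(degrees=True).round(2)/5)
E
```

```text
t: 13.05
tool_pos: [0.6328, -0.1445, 0.1008]
orientation: [-3.139, -0.001, -0.059]
force: [-0.4, -0.2, -0.3]
gripper_width: 0.425
[ 0.63276298 -0.14445385  0.10076809] [-3.13883255e+00 -9.13329547e-04 -5.87398899e-02]
[-0.032 -0.01  -0.042]
```

View pics/w16.png

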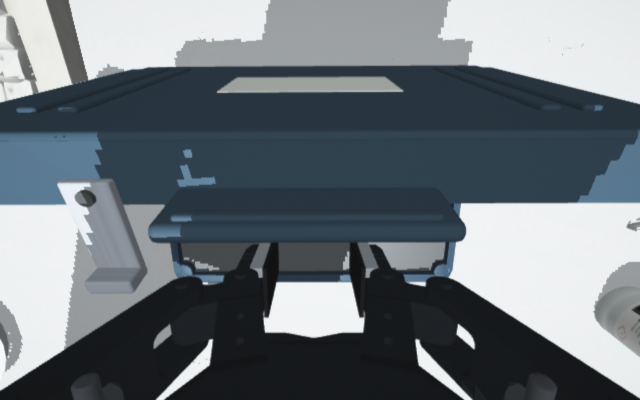

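Run:
```python
from h import *
s,c=cam('scene','s17.png'); A=cv2.imread('pics/s17.png'); cv2.imwrite('pics/s17c.png',cv2.resize(A[90:250,220:400],None,fx=4.3,fy=3.7,interpolation=cv2.INTER_CUBIC))
T=camT(s,c)
for th in (1.2,1.4,1.6,1.8,1.92):
  for y in (-.035,-.245):
   print(th,y,[np.round((np.array(w2pix(c,T,np.array([.712-l*np.cos(th)+o*np.sin(th),y,.038+l*np.sin(th)+o*np.cos(th)])))-[220,90])*[4.3,3.7]) for l,o in ((.131,0),(.131,.02))])
```

```text
1.2 -0.035 [array([238., 271.]), array([209., 254.])]
1.2 -0.245 [array([445., 172.]), array([420., 158.])]
1.4 -0.035 [array([199., 252.]), array([170., 241.])]
1.4 -0.245 [array([411., 157.]), array([384., 148.])]
1.6 -0.035 [array([161., 241.]), array([133., 236.])]
1.6 -0.245 [array([376., 149.]), array([350., 145.])]
1.8 -0.035 [array([125., 238.]), array([100., 239.])]
1.8 -0.245 [array([343., 147.]), array([318., 149.])]
1.92 -0.035 [array([106., 240.]), array([ 82., 245.])]
1.92 -0.245 [array([324., 150.]), array([301., 154.])]
```

View pics/s17c.png

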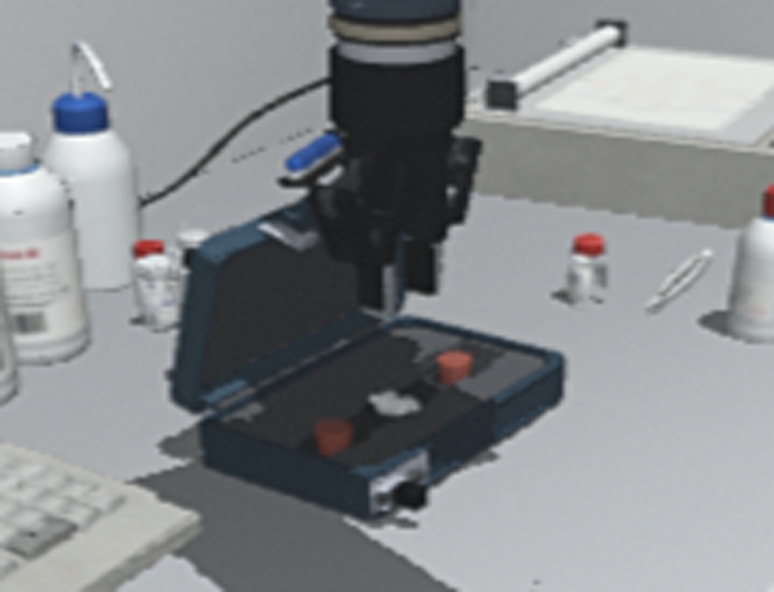

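```bash
python3 -m inch '[[-0.2,0,0,0,0,0],[-0.1,0,-0.2,0,0,0],[0,0,-0.1,0,0,0],[0,0,0,0,0,0]]' -0.15
python3 - <<'E'
from h import *
s,c=cam('wrist','w18.png')
print(s['tool_pos'],s['orientation'])
E
```

```text
t: 13.55
tool_pos: [0.5904, -0.1441, 0.1585]
orientation: [3.138, -0.02, -0.059]
force: [0.4, 0.2, -0.3]
gripper_width: 0.424
[ 0.59035749 -0.14407038  0.15852636] [ 3.13813977 -0.02032657 -0.05901528]
```

View pics/w18.png

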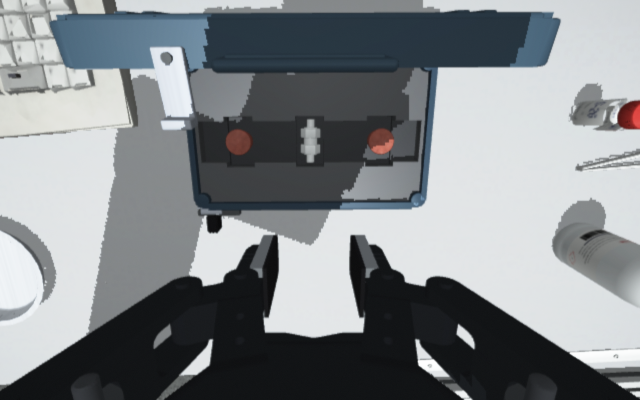

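Run:
```python
from h import *
c=manip.camera('wrist')
s=dict(tool_pos=[ 0.59035749,-0.14407038,0.15852636],orientation=[ 3.13813977,-0.02032657,-0.05901528]);T=camT(s,c)
for u,v in ((305,72),(305,57)):
  for z in (.15,.165,.175,.18,.185):
    p=pix2w(c,T,u,v,z); print(u,v,p.round(4), 'r',np.hypot(p[0]-.712,z-.038).round(4),'th',np.arctan2(z-.038,.712-p[0]).round(3))
for v in (72,):
  for z in (.16,.175,.185):
    print(z,pix2w(c,T,213,v,z)[1]-pix2w(c,T,397,v,z)[1])
for n,u,v,z in (('un',310,141,.027),('s1',238,142,.036),('s2',381,142,.036),('FL',195,204,.038),('FR',424,204,.038)): print(n,pix2w(c,T,u,v,z).round(4))
```

```text
305 72 [ 0.6776 -0.1454  0.15  ] r 0.1172 th 1.273
305 72 [ 0.6754 -0.1456  0.165 ] r 0.1322 th 1.29
305 72 [ 0.6739 -0.1458  0.175 ] r 0.1422 th 1.299
305 72 [ 0.6731 -0.1458  0.18  ] r 0.1472 th 1.303
305 72 [ 0.6724 -0.1459  0.185 ] r 0.1522 th 1.307
305 57 [ 0.6841 -0.1458  0.15  ] r 0.1154 th 1.327
305 57 [ 0.6812 -0.146   0.165 ] r 0.1307 th 1.333
305 57 [ 0.6793 -0.1461  0.175 ] r 0.1408 th 1.337
305 57 [ 0.6784 -0.1462  0.18  ] r 0.1459 th 1.338
305 57 [ 0.6774 -0.1462  0.185 ] r 0.151 th 1.34
0.16 0.08122122310881391
0.175 0.07271993412500702
0.185 0.06705240813580242
un [ 0.6379 -0.1442  0.027 ]
s1 [ 0.6413 -0.0817  0.036 ]
s2 [ 0.6339 -0.2061  0.036 ]
FL [ 0.5886 -0.0366  0.038 ]
FR [ 0.5761 -0.2445  0.038 ]
```

```bash
python3 -m inch '[[0.22,0,0,0.03,-0.23,0],[0.2,0,0,0,0,0],[0.06,0,0.01,0,0,0],[0.06,0,0,0,0,0],[0,0,0,0,0,0]]' -0.15;  python3 -m inch '[[0.05,0,0,0,0,0],[0.05,0,0,0,0,0],[0.05,0,0,0,0,0],[0,0,0,0,0,0]]' -0.15;python3 - <<'E'
from h import *
s,c=cam('scene','s19.png'); A=cv2.imread('pics/s19.png'); cv2.imwrite('pics/s19c.png',cv2.resize(A[90:250,220:400],None,fx=4.3,fy=3.7,interpolation=cv2.INTER_CUBIC))
E
```

```text
t: 14.15
tool_pos: [0.6691, -0.1471, 0.1529]
orientation: [-3.139, 0.01, -0.059]
force: [0.8, 0.3, 0.8]
gripper_width: 0.424
t: 14.55
tool_pos: [0.6904, -0.1481, 0.1517]
orientation: [-3.138, 0.014, -0.059]
force: [0.5, 0.4, 0.2]
gripper_width: 0.424
```

View pics/s19c.png

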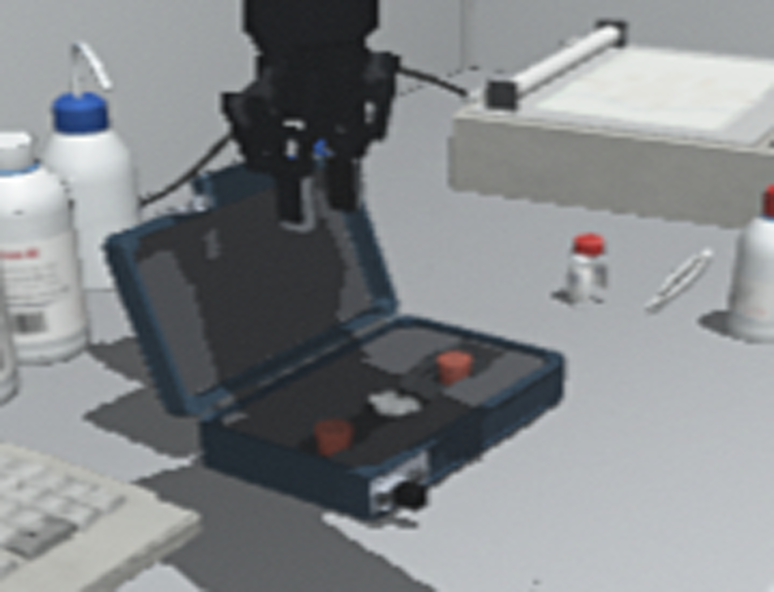

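```bash
python3 -m inch '[[-0.25,-0.02,0,0,0.15,0],[-0.1,0,0.15,0,0,0],[0,0,0.15,0,0,0],[0,0,0,0,0,0]]' -0.15;python3 - <<'E'
from h import *
s,c=cam('wrist','w20.png')
print(s['tool_pos'],s['orientation'])
E
```

```text
t: 15.0
tool_pos: [0.636, -0.1418, 0.1073]
orientation: [-3.138, 0.0, -0.059]
force: [0.2, 0.2, -0.2]
gripper_width: 0.425
[ 0.63599836 -0.14180143  0.10732134] [-3.13848076e+00  4.05310287e-05 -5.92211016e-02]
```

View pics/w20.png

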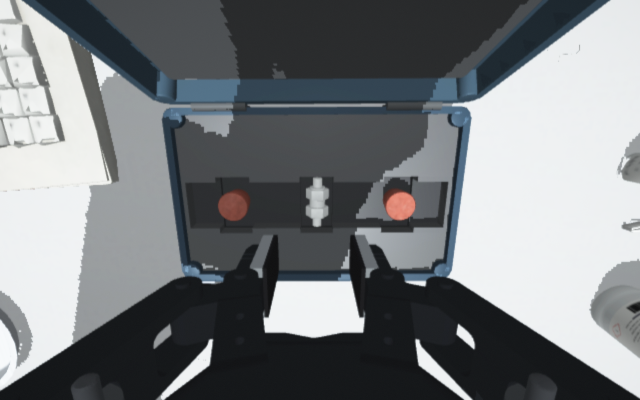

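Run:
```python
from h import *
s=manip.state();c=manip.camera('wrist');T=camT(s,c)
for n,u,v,z in (('un',317,202.5,.026),('top',317.5,178,.026),('bot',316.5,227,.026),('s1',234,205,.036),('s2',399,205,.036),('trTop',318,180,.032),('trBot',318,229,.032),('hl',300,205,.024),('hr',334,205,.024)): print(n,pix2w(c,T,u,v,z).round(4))
```

```text
un [ 0.6388 -0.1449  0.026 ]
top [ 0.6582 -0.1464  0.026 ]
bot [ 0.6186 -0.1434  0.026 ]
s1 [ 0.6434 -0.083   0.036 ]
s2 [ 0.6362 -0.2059  0.036 ]
trTop [ 0.6579 -0.1467  0.032 ]
trBot [ 0.6191 -0.1445  0.032 ]
hl [ 0.637  -0.1314  0.024 ]
hr [ 0.6354 -0.1581  0.024 ]
```

```bash
python3 -m inch '[[0.013,0.02,0.2,-0.03,0,0],[0,0,0.2,0,0,0],[0,0,0,0,0,0]]' -0.15;python3 - <<'E'
from h import *
s,c=cam('wrist','w21.png')
print(s['tool_pos'],s['orientation'])
E
```

```text
t: 15.4
tool_pos: [0.6466, -0.148, 0.0546]
orientation: [3.136, -0.018, -0.058]
force: [0.0, 0.2, -0.4]
gripper_width: 0.427
[ 0.64663174 -0.14802472  0.05455466] [ 3.13581507 -0.01783241 -0.0584273 ]
```

View pics/w21.png

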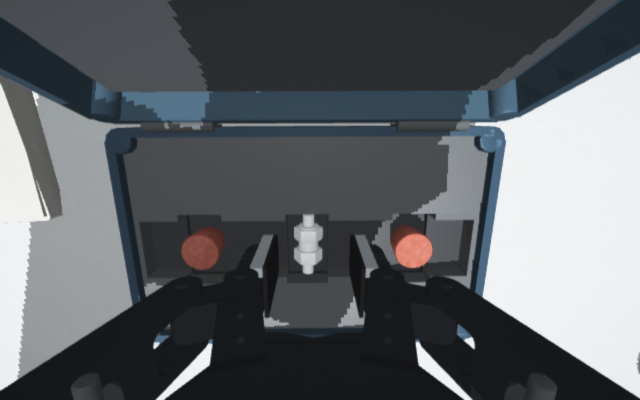

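```bash
python3 -m inch '[[-0.055,-0.02,0.02,0.06,-0.2,0],[0,0,0,0,0,0]]' -0.15; python3 -m inch '[[0,0,0.06,0,0,0],[0,0,0.04,0,0,0],[0,0,0,0,0,0]]' -0.15;python3 - <<'E'
from h import *
s,c=cam('wrist','w22.png')
print(s['tool_pos'],s['orientation'])
E
```

```text
t: 15.65
tool_pos: [0.6421, -0.1458, 0.0569]
orientation: [3.138, -0.008, -0.058]
force: [0.4, 0.6, -0.4]
gripper_width: 0.425
t: 15.95
tool_pos: [0.6443, -0.1464, 0.0444]
orientation: [3.136, -0.014, -0.058]
force: [0.3, 1.3, -1.0]
gripper_width: 0.423
[ 0.64432378 -0.1464376   0.04439026] [ 3.13622376 -0.01415626 -0.0578541 ]
```

View pics/w22.png

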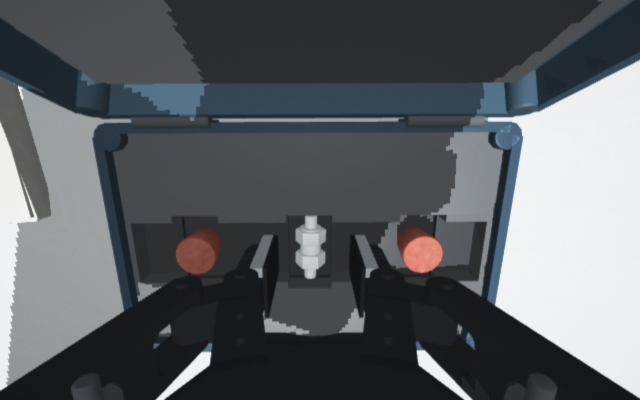

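```bash
python3 -m inch '[[-0.05,-0.01,0.04,0.06,-0.2,0],[-0.015,0,0.04,0,0,0],[0,0,0.03,0,0,0],[0,0,0,0,0,0]]' -0.15;python3 - <<'E'
from h import *
s,c=cam('wrist','w23.png')
print(s['tool_pos'],s['orientation'],s['force'])
E
```

```text
t: 16.4
tool_pos: [0.6337, -0.1442, 0.0265]
orientation: [-3.141, 0.005, -0.058]
force: [0.1, 0.0, 0.1]
gripper_width: 0.428
[ 0.6336594  -0.14419697  0.02645736] [-3.14113564  0.00530209 -0.0579402 ] [0.05082989 0.02512739 0.05421087]
```

View pics/w23.png

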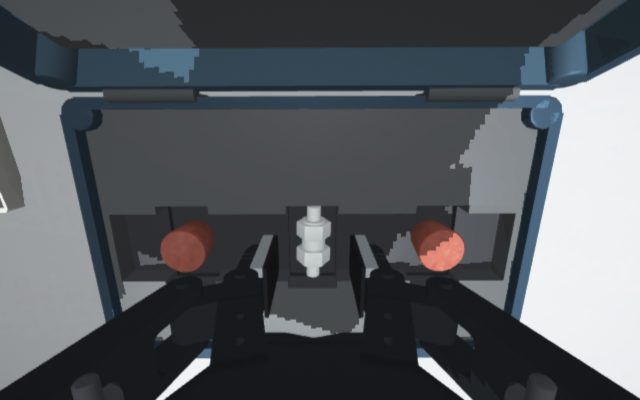

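```bash
python3 -m inch '[[0.028,0,0.015,0,0,0],[0,0,0.01,0,0,0],[0,0,0,0,0,0]]' -0.15; python3 -m inch '[[0,0,0,0,0,0],[0,0,0,0,0,0],[0,0,0,0,0,0],[0,0,0,0,0,0]]' -0.5;python3 - <<'E'
from h import *
s,c=cam('wrist','w24.png')
print(s['tool_pos'],s['orientation'],s['force'])
E
```

```text
t: 16.75
tool_pos: [0.6389, -0.1447, 0.0228]
orientation: [-3.142, 0.004, -0.058]
force: [-0.6, 0.2, -0.1]
gripper_width: 0.423
t: 17.15
tool_pos: [0.6393, -0.1448, 0.0232]
orientation: [3.141, 0.003, -0.058]
force: [0.4, 0.6, -0.8]
gripper_width: 0.252
[ 0.63928561 -0.14480943  0.02318705] [ 3.14133414  0.00320886 -0.0578062 ] [ 0.36481694  0.61047086 -0.80378391]
```

View pics/w24.png

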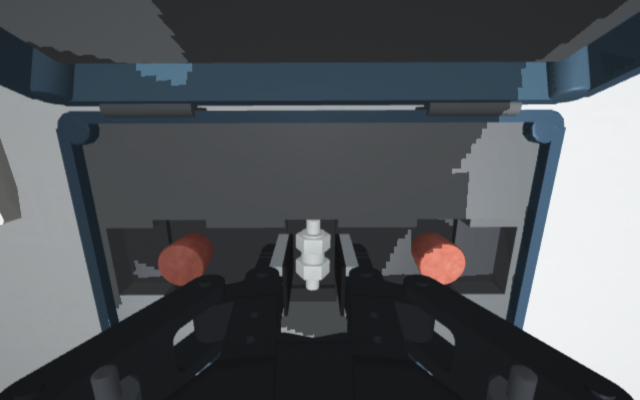

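```bash
python3 -m inch '[[0,0,0.006,0,0,0],[0,0,0,0,0,0],[0,0,0,0,0,0],[0,0,0,0,0,0],[0,0,0,0,0,0]]' -1;  python3 -m inch '[[0,0,-0.08,0,0,0],[0,0,-0.15,0,0,0],[0,0,-0.15,0,0,0],[0,0,0,0,0,0]]' -1;python3 - <<'E'
from h import *
s,c=cam('wrist','w25.png')
print(s['tool_pos'],s['orientation'],s['force'])
E
```

```text
t: 17.7
tool_pos: [0.6396, -0.1449, 0.0235]
orientation: [3.141, 0.002, -0.058]
force: [-0.3, 0.6, -0.4]
gripper_width: 0.18
t: 18.1
tool_pos: [0.6393, -0.1448, 0.0828]
orientation: [-3.142, 0.004, -0.058]
force: [-0.4, -0.4, 0.8]
gripper_width: 0.175
[ 0.63927947 -0.14476614  0.08276929] [-3.14150487  0.00434406 -0.0578307 ] [-0.35446961 -0.36676938  0.76607866]
```

View pics/w25.png

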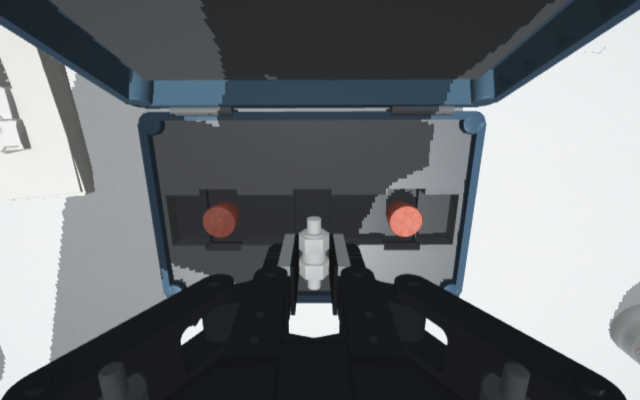

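```bash
python3 -m inch '[[-0.1,0,-0.25,0,0,0],[-0.15,0,-0.25,0,0,0],[-0.15,-0.2,0,0,0,0],[-0.12,-0.28,0,0,0,0],[-0.12,-0.28,0,0,0,0]]' -1;  python3 -m inch '[[-0.1,-0.28,0,0,0,0],[-0.1,-0.28,0,0,0,0],[-0.1,-0.28,0,0,0,0],[0,-0.28,0,0,0,0],[0,0,0,0,0,0]]' -1;python3 - <<'E'
from h import *
s,c=cam('wrist','w26.png')
print(s['tool_pos'],s['orientation'],s['force'])
E
```

```text
t: 18.65
tool_pos: [0.548, -0.0278, 0.1541]
orientation: [-3.14, 0.01, -0.067]
force: [1.0, 0.9, -0.7]
gripper_width: 0.182
t: 19.15
tool_pos: [0.5058, 0.1527, 0.1516]
orientation: [-3.139, 0.02, -0.065]
force: [0.4, -0.4, -0.2]
gripper_width: 0.184
[0.50578439 0.15273811 0.15158057] [-3.13917237  0.02038224 -0.0648908 ] [ 0.36955957 -0.41939329 -0.15371291]
```

View pics/w26.png

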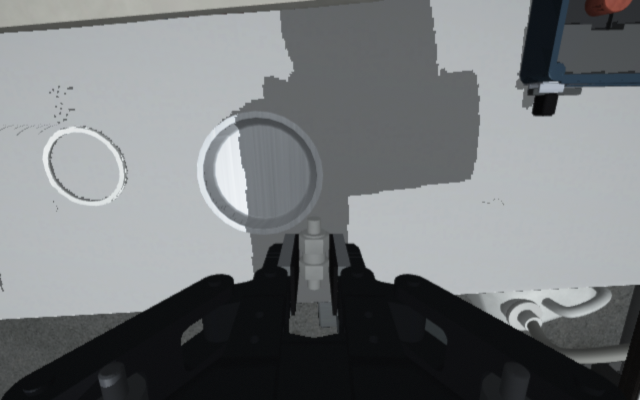

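Run:
```python
from h import *
s=manip.state();c=manip.camera('wrist');T=camT(s,c)
for u,v in ((260,172),(197,172),(323,172),(260,111),(260,233)): print(pix2w(c,T,u,v,.016).round(4))
```

```text
[0.5214 0.1998 0.016 ]
[0.5253 0.2585 0.016 ]
[0.5176 0.1412 0.016 ]
[0.5758 0.1935 0.016 ]
[0.4602 0.207  0.016 ]
```

```bash
python3 -m inch '[[0.035,-0.16,0.15,0,0.23,0],[0.035,-0.16,0.2,0,0,0],[0,0,0.2,0,0,0],[0,0,0,0,0,0]]' -1;python3 - <<'E'
from h import *
s,c=cam('wrist','w27.png')
print(s['tool_pos'],s['orientation'],s['force'])
E
```

```text
t: 19.65
tool_pos: [0.5221, 0.1918, 0.0662]
orientation: [3.14, -0.002, -0.075]
force: [-0.4, -1.3, -0.7]
gripper_width: 0.176
[0.52211141 0.19175967 0.06619274] [ 3.14039712e+00 -1.60216537e-03 -7.46283804e-02] [-0.41723181 -1.29324089 -0.70432004]
```

View pics/w27.png

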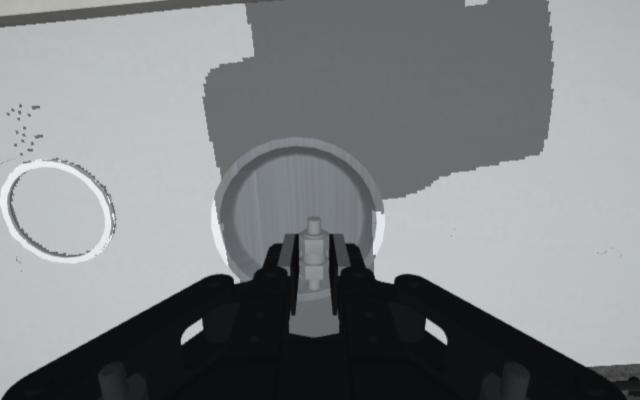

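```bash
python3 -m inch '[[-0.01,-0.055,0.12,0,0,0],[0,0,0.1,0,0,0],[0,0,0,0,0,0]]' -1;python3 - <<'E'
from h import *
s,c=cam('wrist','w28.png')
print(s['tool_pos'],s['orientation'],s['force'])
E
```

```text
t: 20.0
tool_pos: [0.5271, 0.1967, 0.038]
orientation: [-3.141, -0.012, -0.081]
force: [0.5, 0.3, -1.1]
gripper_width: 0.178
[0.52706405 0.19670522 0.03799375] [-3.1409359  -0.01150936 -0.08091116] [ 0.4929313   0.30227914 -1.06242813]
```

View pics/w28.png

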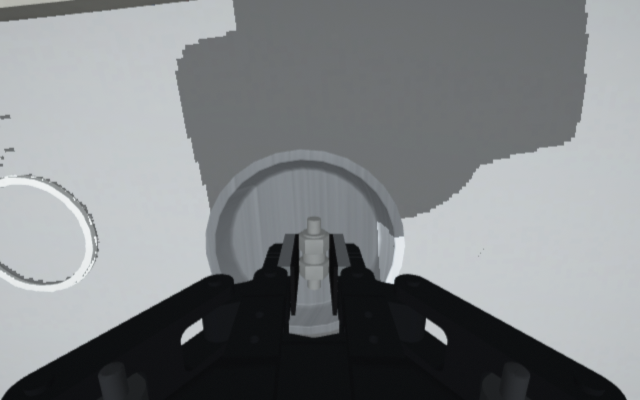

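```bash
python3 -m inch '[[-0.045,-0.02,0.07,0,-0.15,0],[-0.01,0,0.05,0,0,0],[0,0,0,0,0,0]]' -1;python3 -m inch '[[0,0,0.02,0,0,0],[0,0,0,0,0,0]]' -1
```

```text
t: 20.35
tool_pos: [0.5218, 0.1996, 0.0231]
orientation: [-3.139, -0.005, -0.084]
force: [-1.1, 0.4, -0.6]
gripper_width: 0.181
t: 20.55
tool_pos: [0.522, 0.1996, 0.0203]
orientation: [-3.139, -0.005, -0.083]
force: [0.4, 0.5, -0.2]
gripper_width: 0.178
```

```bash
python3 -m inch '[[-0.01,0,0.03,0,-0.06,0],[0,0,0,0,0,0]]' -1;python3 -m inch '[[0,0,0.02,0,0,0],[0,0,0,0,0,0]]' -1; python3 -m inch '[[0,0,0.01,0,0,0],[0,0,0,0,0,0]]' -1
```

```text
t: 20.75
tool_pos: [0.5206, 0.1999, 0.0158]
orientation: [-3.139, -0.0, -0.083]
force: [-0.3, 0.2, 0.9]
gripper_width: 0.181
t: 20.95
tool_pos: [0.5207, 0.2, 0.0125]
orientation: [-3.139, -0.0, -0.083]
force: [0.6, -0.1, 0.1]
gripper_width: 0.174
t: 21.15
tool_pos: [0.5207, 0.2, 0.0107]
orientation: [-3.139, -0.0, -0.083]
force: [0.9, -1.0, -0.3]
gripper_width: 0.18
```

Run:
```python
from h import *
s,c=cam('scene','s29.png'); A=cv2.imread('pics/s29.png'); cv2.imwrite('pics/s29c.png',cv2.resize(A[220:340,190:340],None,fx=5,fy=5,interpolation=cv2.INTER_CUBIC))
```

```text
(no output)
```

View pics/s29c.png

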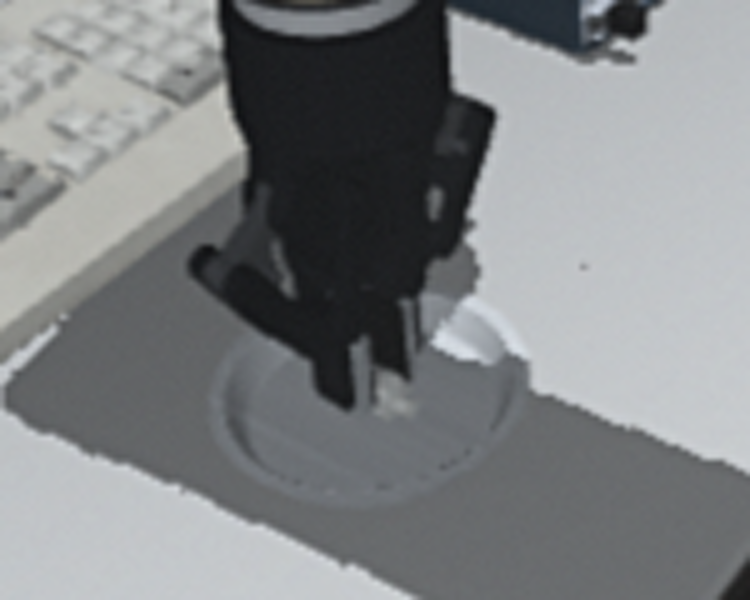

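```bash
for i in 1; do python3 -m inch '[[0,0,0.008,0,0,0],[0,0,0,0,0,0]]' -1; python3 -m inch '[[0,0,0.008,0,0,0],[0,0,0,0,0,0]]' -1; done
```

```text
t: 21.4
tool_pos: [0.5212, 0.2001, 0.0105]
orientation: [-3.139, -0.001, -0.083]
force: [-0.9, -0.0, -0.3]
gripper_width: 0.178
t: 21.6
tool_pos: [0.5215, 0.2002, 0.0105]
orientation: [-3.138, -0.002, -0.083]
force: [-0.1, 0.8, 0.1]
gripper_width: 0.182
```

```bash
python3 -m inch '[[0,0,0.015,0,0,0],[0,0,0,0,0,0]]' -1; python3 -m inch '[[0,0,0.015,0,0,0],[0,0,0,0,0,0]]' -1
```

```text
t: 21.8
tool_pos: [0.522, 0.2003, 0.0108]
orientation: [-3.138, -0.004, -0.083]
force: [0.1, 0.2, -1.0]
gripper_width: 0.178
t: 22.0
tool_pos: [0.5226, 0.2004, 0.0106]
orientation: [-3.138, -0.006, -0.082]
force: [-0.5, 0.7, -0.4]
gripper_width: 0.178
```

```bash
python3 -m inch '[[0,0,0.025,0,0,0],[0,0,0,0,0,0]]' -1
python3 - <<'E'
from h import *
s,c=cam('wrist','w30.png'); print(s['force'],s['ft_torque'],s['tool_pos'])
s,c=cam('scene','s30.png'); A=cv2.imread('pics/s30.png'); cv2.imwrite('pics/s30c.png',cv2.resize(A[270:330,230:300],None,fx=9,fy=9,interpolation=cv2.INTER_CUBIC))
E
```

```text
t: 22.2
tool_pos: [0.5233, 0.2006, 0.011]
orientation: [-3.137, -0.008, -0.082]
force: [-0.8, -0.3, -0.5]
gripper_width: 0.178
[-0.84966035 -0.31780418 -0.46486244] [-0.00404331 -0.05177429  0.01806906] [0.52329985 0.2005896  0.01095833]
```

View pics/s30c.png

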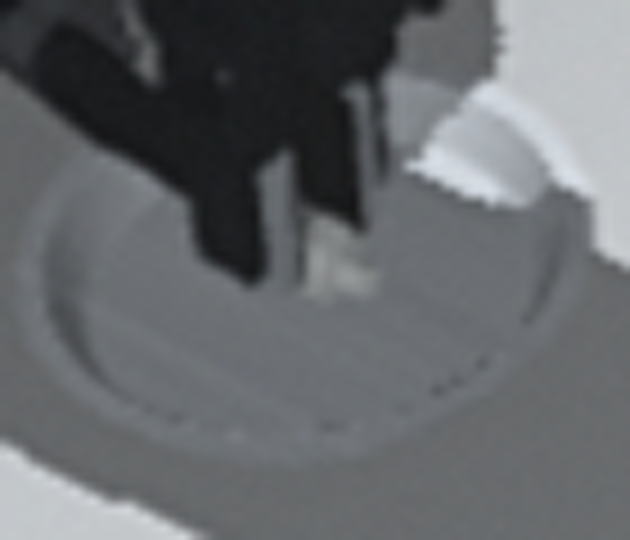

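View pics/w30.png

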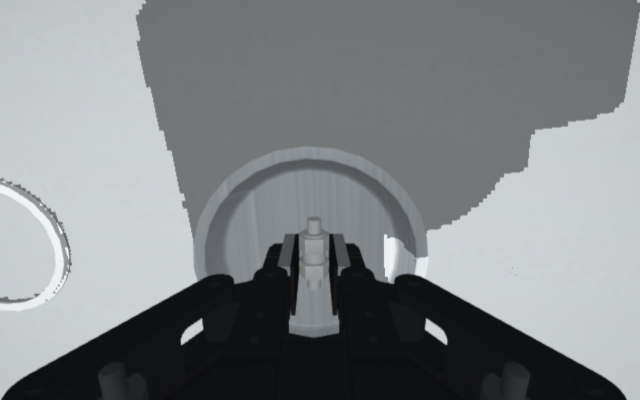

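```bash
python3 -m inch '[[0,0,0,0,0,0],[0,0,0,0,0,0],[0,0,0,0,0,0],[0,0,0,0,0,0]]' -0.35; python3 -m inch '[[0,0,-0.05,0,0,0],[0,0,-0.15,0,0,0],[0,0,-0.25,0,0,0],[0,0,-0.3,0,0,0],[0,0,0,0,0,0]]' -0.35
python3 - <<'E'
from h import *
s,c=cam('wrist','w31.png')
E
```

```text
t: 22.7
tool_pos: [0.5227, 0.2004, 0.0076]
orientation: [-3.138, -0.005, -0.082]
force: [-0.8, -0.1, -0.4]
gripper_width: 0.326
t: 23.2
tool_pos: [0.5211, 0.1998, 0.1225]
orientation: [-3.139, 0.0, -0.082]
force: [1.1, 0.1, 0.3]
gripper_width: 0.323
```

View pics/w31.png

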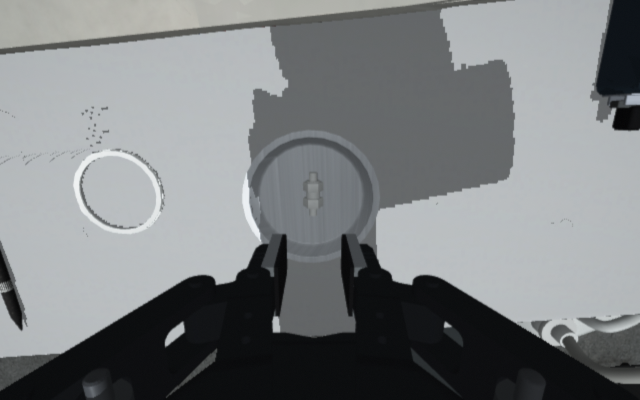

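```bash
python3 -m inch '[[-0.2,0,-0.25,0,0,0],[0,0,0,0,0,0]]' -0.35
python3 - <<'E'
from h import *
cam('scene','s32.png'); cam('top','t32.png')
E
```

```text
t: 23.45
tool_pos: [0.4868, 0.2012, 0.1537]
orientation: [3.14, 0.015, -0.083]
force: [0.3, 2.1, -0.4]
gripper_width: 0.325
```

View pics/s32.png

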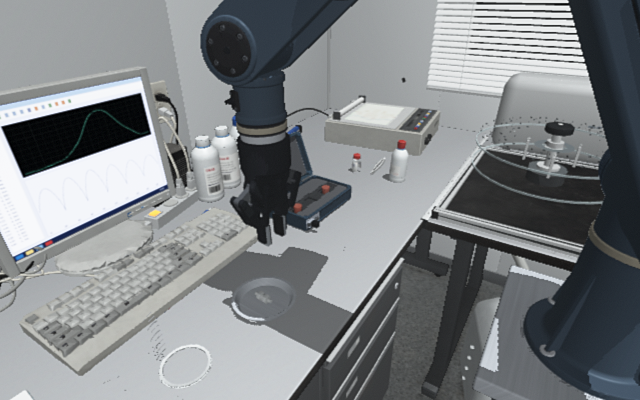

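View pics/t32.png

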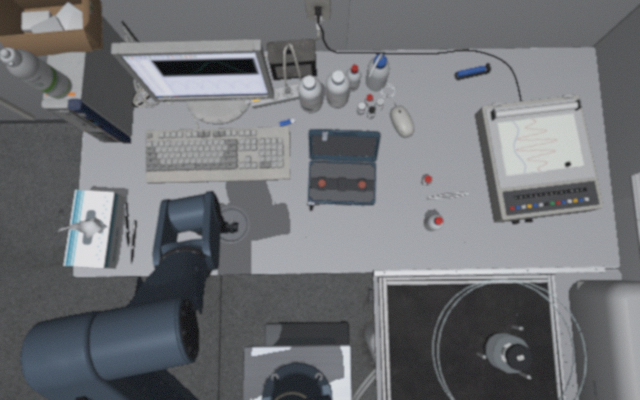

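Lid open, both stoppers in their outer pockets, vial and bottle standing, union in the dish, gripper clear. Handing in.

```bash
python3 -c "
from plant import manip
manip.job_done(); print(manip.state()['t'])"
```

```text
the job is handed in; nothing more can be done
the job is handed in; nothing more can be done
```

The union is in the dish and the job is handed in, at about 24 s of the 72 s allowed. I slid the catch to its end stop, lifted the lid by the lip and pushed it over, then took the union from the middle pocket and lowered it into the middle of the dish before letting go.

**Last checks:** the final pictures show these points:
- The lid is open.
- Both stoppers are still in the outer pockets.
- The vial and bottle are upright.
- The union lies near the middle of the dish floor.
- The gripper is clear of everything.

**What did not go smoothly:**
- **Lid:** after the first push it stayed at about 1.3 rad, short of its stop. I pushed again with the fingers, and it then measured about 1.92 rad, which is the stop.
- **Case:** my yaw estimates went from between -0.02 and -0.03 rad at the start to -0.06 rad at the end. It probably turned about 2° and moved a few millimetres when I pushed the catch or lifted the lid, though part of that may be measuring error.
- **Set-down:** the force reading showed no clear contact when the union touched the dish. I judged it from the height, which stopped falling at the same 7.5 mm offset as when I picked it up. The tool dropped 3 mm on release, so it had been pressing lightly.

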